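Put a rinsed batch of canisters and lids away to dry

ROBOT

A 6-joint arm with a two-finger parallel gripper is mounted at the origin on the work surface. World frame = base frame: x ahead of the robot, y to its left, z up, the work surface at z = 0. Lengths are in mm, angles in rad, forces in N, time in s.
With the tool pointing down it reaches from about 350 to 975 mm from the base axis. Payload 7.1 kg.
Tool frame: the origin (TCP) lies at the very end of the fingers, on their centre line; the grasp point (between the pads) lies 19 mm behind it; x points along the fingers, y is the direction in which the jaws open and shut, and the axes are right-handed (so a half turn about x gives the same grasp; the last joint's range is limited). The gripper opens to 88 mm and grips with 3 to 60 N. Pads are 20 mm wide; open, the fingers measure 115 mm over their backs; the gripper's body (75 mm by 178 mm) begins 61 mm behind the grasp point.
Start: joints at [-1.174, 0.423, 1.63, -0, 1.089, -0.019], TCP at [252.466, -571.721, 188.275] pointing down, gripper open.
Joint ranges: [-3, 3], [-0.9, 2.11], [0.09, 2.58], [-1.31, 4.45], [0.11, 2.69], [-2.54, 2.54]. Speed limits (rad/s): [2.39, 2.39, 3.01, 3.14, 3.14, 3.14].

INTERFACE

Orientations are given as a rotation vector (axis times angle).
In Python, from workcell import ctrl gives the robot as it stands. The module is installed in compiled form; this text tells all that it offers.
- The arm moves only by the tool carry_out, never from a script. Its argument "commands" is a list of rows, each a list of 6 numbers: the shift along the tool's x, y, z in m, then the turn, a rotation vector about the tool's x, y, z in degrees. In form: [[tx, ty, tz, rx, ry, rz], ...]. A call has 1 to 8 rows; each row shifts and turns the pose as measured when the row begins, along the tool's axes as they then stand; what a row does not reach is not made up. A row lasts 1/8 s, in which the tool goes at most 62.5 mm and 10.7 degrees, less where a joint would pass 70% of its speed; a pose out of reach is approached as far as the arm can. A call with a gripper value outside its range is refused whole. "grip" is the closure, from 0 (fully open) to 1 (shut), set as the call begins (left out, the last holds). The fingers move at their own pace and stop on an object; the grip force is fixed at half the most. Time passes only in rows, so rows that do not move let the fingers close. It gives the time, the measured TCP pose, the force and the opening at its end, in the units of the state.
- ctrl.get_obs(): the state, without advancing time (a new reading comes with each control period).
- ctrl.get_image(name): name is "scene" or "top"; returns a dict with "pixels" (480x640x3 uint8, blue, green, red), "intrinsics" (3x3 intrinsics, pixels), "rvec" (rotation vector, rad) and "tvec" (3), from world to camera coordinates, as OpenCV has them. Camera axes: x right, y down, z forward; pixel columns grow to the right and rows downward; lengths in mm; the calibration is good to about 2 mm. A picture is of the moment at which its call begins. There is no depth.
- ctrl.close_job(): hands the job in, once; it reports no verdict.
The state is a dict: "t": time; "qpos": joint angles; "qvel": joint speeds; "joint_torque": joint torques, N m; "ee_pos": TCP position; "orientation": TCP orientation; "ft_force": force on the tool from outside, world axes, zero at the start; "moment": the same for the moment, N m; "width": finger opening in mm.
Only numpy, scipy, OpenCV 4.12 (cv2) and the standard library are available. Lean on these libraries where they do the work, as an engineer would, in place of code of your own. Each camera call takes 0.05 s, during which the arm holds its last target. There are 200 camera calls.

TASK

Put the rinsed batch away to dry. Take the grey handled tote out of the blue tote it is nested in and set it aside, lay every loose gold lid flat and side by side on the floor of the blue tote, then put the grey tote back turned half way round (yellow ends opposite), so that it stacks level on the blue tote's inner ledges above the lids instead of nesting down onto them. Hang every black canister mouth down on the drying rack, one fully down on a peg each, before or after as you like, and leave the other things on the bench where they are.

Things in the scene. Friction and masses are not known exactly. Their poses are not given: they have to be found in the camera images.
- blue_tote: blue open stack-nest tote, loose, 0.9 kg, outside 206 (x) x 162 (y) x 62 mm high, walls and floor 5 mm. Origin: centre of its underside; x along the long side to its YELLOW end wall. Against the end walls inside stand posts (see blue_ledge); free floor between them 156 x 152 mm.
- blue_ledge (a point): middle of the blue tote, 48 mm above its origin, level with its ledges: the tops of posts inside the end walls, 20 mm deep (x), 14 mm below the rim. Two yellow posts (24 mm wide, at y = +46 and -46 mm) at the yellow end, one blue post (28 mm wide, y = 0) at the other.
- grey_tote: grey open tote, 0.35 kg, body 144 (x) x 132 (y) x 55 mm high, black bridge handle. Origin: centre of its underside; x to its YELLOW end wall. Outside ribs 18 mm deep, 40 mm high from the underside (180 mm over the ribs): one (28 mm wide, y = 0) at the yellow end, two (24 mm wide, y = +46 and -46 mm) at the other.
- grey_handle (a point): centre of the grey tote's fixed handle bar, 85 mm above its underside and over its centre of mass; the bar runs along the tote's y, 16 mm thick in x, 14 mm high, 116 mm clear between its posts
- grey_yellow (a point): middle of the grey tote's yellow end, 72 mm along +x and 40 mm up from its origin. It starts nested in the blue tote, yellow ends together, ribs between the posts, 5 mm above the blue origin. With the yellow ends reversed the ribs land on the ledges: it stacks 48 mm above the blue origin, about 8 mm of play each way.
- rack: fixed drying rack: aluminium tray 110 (x) x 350 (y) mm, top 40 mm above the bench, with three upright white pegs in a row along its y axis, 120 mm apart. Origin: underside centre, on the bench.
- canister0: eight-sided black canister, 60 mm across flats, 90 mm long, wall 3, base 4 mm, 54 mm clear inside, 110 g, with a gold base and, round the mouth, a square gold collar 60 x 60 x 6 mm that stops it rolling. Origin: centre of the base's outer face; z runs along it to the open mouth; flats and collar sides face x and y. Starts lying on a flat, mouth roughly away from the robot. May be absent.
- canister1: eight-sided black canister, 60 mm across flats, 90 mm long, wall 3, base 4 mm, 54 mm clear inside, 110 g, with a gold base and, round the mouth, a square gold collar 60 x 60 x 6 mm that stops it rolling. Origin: centre of the base's outer face; z runs along it to the open mouth; flats and collar sides face x and y. Starts lying on a flat, mouth roughly away from the robot. May be absent.
- canister2: eight-sided black canister, 60 mm across flats, 90 mm long, wall 3, base 4 mm, 54 mm clear inside, 110 g, with a gold base and, round the mouth, a square gold collar 60 x 60 x 6 mm that stops it rolling. Origin: centre of the base's outer face; z runs along it to the open mouth; flats and collar sides face x and y. Starts lying on a flat, mouth roughly away from the robot. May be absent.
- lid0: gold (brass) round lid, a disc 52 mm in diameter, 22 mm high, 60 g, lying flat on the bench. Origin: centre of its underside, z up. May be absent.
- lid1: gold (brass) round lid, a disc 52 mm in diameter, 22 mm high, 60 g, lying flat on the bench. Origin: centre of its underside, z up. May be absent.
- peg0 (a point): centre of the top of rack peg 0: peg 36 mm in diameter, 100 mm tall, top 140 mm above the bench. A canister hung mouth down rests with the inside of its base on the peg top (its origin then 144 mm above the bench, mouth 14 mm above the tray), with 9 mm of play all round.
- peg1 (a point): centre of the top of rack peg 1: peg 36 mm in diameter, 100 mm tall, top 140 mm above the bench. A canister hung mouth down rests with the inside of its base on the peg top (its origin then 144 mm above the bench, mouth 14 mm above the tray), with 9 mm of play all round.
- peg2 (a point): centre of the top of rack peg 2: peg 36 mm in diameter, 100 mm tall, top 140 mm above the bench. A canister hung mouth down rests with the inside of its base on the peg top (its origin then 144 mm above the bench, mouth 14 mm above the tray), with 9 mm of play all round.
- jar: bystander: amber glass jar, 60 mm wide, 90 mm tall, origin at its underside
- spray: bystander: clear bottle, 68 mm wide, 170 mm tall, origin at its underside
- brush: bystander: red-handled brush lying on the bench
- tape: bystander: cardboard roll 96 mm wide, 45 mm high, lying flat, origin under its centre
- tin: bystander: closed green tin 66 mm wide, 70 mm tall, origin at its underside

How it is judged (in metres and radians):
On the way, in this order (a step that is already met when the one before it is completed fails the run):
1. the grey tote is taken out of the blue one and is clear of it (horizontal distance between grey_tote and blue_tote above 0.11 m), for 0.2 s.
2. every lid lies flat on the floor of the blue tote (x of lid0 in the frame of blue_tote between -0.098 and 0.098 m and y of lid0 in the frame of blue_tote between -0.076 and 0.076 m and z of each of lid0, lid1 in the frame of blue_tote below 0.02 m and angle between each of lid0, lid1's own z axis and vertical below 0.3 rad and x of lid1 in the frame of blue_tote between -0.098 and 0.098 m and y of lid1 in the frame of blue_tote between -0.076 and 0.076 m), for 0.2 s.
3. the grey tote, turned half round, stands stacked on the blue tote's ledges (z of grey_tote in the frame of blue_tote between 0.042 and 0.054 m and x of grey_tote in the frame of blue_tote between -0.018 and 0.018 m and y of grey_tote in the frame of blue_tote between -0.018 and 0.018 m and angle between each of grey_tote, blue_tote's own z axis and vertical below 0.1 rad and angle between the x axis of grey_tote and the x axis of blue_tote, either way round below 0.25 rad and x of grey_yellow in the frame of blue_tote below -0.05 m), for 0.2 s.
At the end, for the whole second after the job is handed in: Lids flat (0.3 rad) on the blue tote's floor (within 20 mm); grey tote on its ledges, yellow ends opposite: 42 to 54 mm above its origin, level (0.1 rad), within 18 mm and 0.25 rad; each canister mouth down on a peg: base within 16 mm of its axis, 136 to 152 mm up, upright (0.19 rad); all at rest (all of step 2 and all of step 3 and ((horizontal distance between canister0 and peg0 below 0.016 m and angle between canister0's own z axis and vertical above 2.95 rad and z of canister0 in the frame of rack between 0.136 and 0.152 m) or (horizontal distance between canister0 and peg1 below 0.016 m and angle between canister0's own z axis and vertical above 2.95 rad and z of canister0 in the frame of rack between 0.136 and 0.152 m) or (horizontal distance between canister0 and peg2 below 0.016 m and angle between canister0's own z axis and vertical above 2.95 rad and z of canister0 in the frame of rack between 0.136 and 0.152 m)) and ((horizontal distance between canister1 and peg0 below 0.016 m and angle between canister1's own z axis and vertical above 2.95 rad and z of canister1 in the frame of rack between 0.136 and 0.152 m) or (horizontal distance between canister1 and peg1 below 0.016 m and angle between canister1's own z axis and vertical above 2.95 rad and z of canister1 in the frame of rack between 0.136 and 0.152 m) or (horizontal distance between canister1 and peg2 below 0.016 m and angle between canister1's own z axis and vertical above 2.95 rad and z of canister1 in the frame of rack between 0.136 and 0.152 m)) and ((horizontal distance between canister2 and peg0 below 0.016 m and angle between canister2's own z axis and vertical above 2.95 rad and z of canister2 in the frame of rack between 0.136 and 0.152 m) or (horizontal distance between canister2 and peg1 below 0.016 m and angle between canister2's own z axis and vertical above 2.95 rad and z of canister2 in the frame of rack between 0.136 and 0.152 m) or (horizontal distance between canister2 and peg2 below 0.016 m and angle between canister2's own z axis and vertical above 2.95 rad and z of canister2 in the frame of rack between 0.136 and 0.152 m)) and linear speed of each of canister0, canister1, canister2, lid0, lid1, grey_tote, blue_tote below 0.03 m/s); the robot touches nothing.
It fails at once if a bystander is pushed more than 50 mm or knocked over (distance of any of jar, spray, brush, tape, tin from where it was at the start of the episode above 0.05 m or angle between any of jar, spray, tin's own z axis and vertical above 0.6 rad).
Of canister0, canister1, canister2 only 2 to 3 are there at a start; the rules pass over those that are not, and their reading is None.
Of lid0, lid1 only 1 to 2 are there at a start; the rules pass over those that are not, and their reading is None.
At some moment in a run one of lid0, lid1, canister0, canister1, canister2 may be knocked a few centimetres aside while the robot is not near it.
Once in a run the grip may slacken for a moment while it holds something.
It also fails if it takes over 210 s, if anything falls off the work surface, if the arm or the gripper's body presses on something with over 40 N, if the wrist force passes 120 N, or if a joint passes its speed limit or range.

## Working session

There is one attempt and no reset: what is moved stays moved. The work goes in short steps, Python scripts to look and compute and a tool call to move; the robot and the scene stay as the last step left them, time stands still between calls to the robot, and variables do not carry over. Pictures are saved under pics/ and viewed, about 12 in all and at most 16, crops included, and the job is handed in when it is done.

Besides the shell and the picture viewer there is one more tool, called after "Request:" by a JSON object that holds its "op" and its "data", one argument or row to a line. carry_out: Moves the arm, as the interface text tells. Its arguments: {"type":"object","properties":{"commands":{"type":"array"},"grip":{"type":"number"}},"required":["commands"]}

```bash
mkdir -p pics
cat > h.py <<'E'
import numpy as np, cv2
from scipy.spatial.transform import Rotation as R
from workcell import ctrl
def img(n):
    d=ctrl.get_image(n); return d
def ray(d,uv,z):
    K=np.array(d["intrinsics"]);Rm=cv2.Rodrigues(np.array(d["rvec"],float))[0];t=np.array(d["tvec"],float).ravel()
    c=-Rm.T@t; v=Rm.T@np.linalg.inv(K)@np.array([uv[0],uv[1],1.]); return c+v*(z-c[2])/v[2]
def proj(d,P):
    return cv2.projectPoints(np.array(P,float).reshape(-1,3),np.array(d["rvec"],float),np.array(d["tvec"],float),np.array(d["intrinsics"]),None)[0].reshape(-1,2)
def obs():
    o=ctrl.get_obs(); return o
E
python3 - <<'E'
from h import *
for n in("scene","top"):
    d=img(n); cv2.imwrite(f"pics/{n}0.png",d["pixels"])
    Rm=cv2.Rodrigues(np.array(d["rvec"],float))[0]; print(n,-Rm.T@np.array(d["tvec"]).ravel(),Rm.round(2).tolist(),d["intrinsics"])
o=obs();print(o); print(R.from_rotvec(o["orientation"]).as_matrix().round(3))
E
```

```text
scene [1142.90871335 1045.69581362 1234.48103382] [[-0.87, 0.48, -0.02], [0.34, 0.59, -0.73], [-0.34, -0.65, -0.68]] [[577.13999152   0.         313.99255586]
 [  0.         577.13999152 239.93929464]
 [  0.           0.           1.        ]]
top [ 442.85222744    7.7869062  1701.9300828 ] [[0.02, -1.0, 0.02], [-1.0, -0.02, -0.08], [0.08, -0.01, -1.0]] [[508.03730277   0.         316.35256851]
 [  0.         508.03730277 242.1082691 ]
 [  0.           0.           1.        ]]
{'t': 0.1, 'qpos': array([-1.17399056e+00,  4.23745394e-01,  1.63057852e+00,  4.05406645e-06,
        1.08858514e+00, -1.89871808e-02]), 'qvel': array([ 0.00091759, -0.0015044 , -0.00229653,  0.00138148, -0.00142702,
        0.00062268]), 'joint_torque': array([ 3.28453432e-03, -5.45610666e+01, -2.74322927e+01,  6.46109576e-02,
        1.88236835e-02, -4.99420094e-05]), 'ee_pos': array([ 252.27646329, -571.24989908,  187.60510895]), 'orientation': array([ 1.99252229,  0.42167903, -1.99301857]), 'ft_force': array([ 0.42181522, -0.03672884, -0.75329994]), 'moment': array([ 0.00308985, -0.01219619,  0.00747954]), 'width': 87.66040568306514}
[[-0.001  0.404 -0.915]
 [ 0.001 -0.915 -0.404]
 [-1.    -0.001 -0.   ]]
```

View pics/scene0.png

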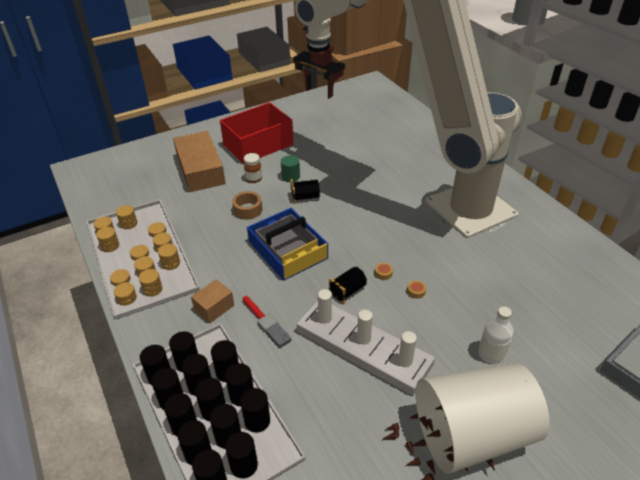

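View pics/top0.png

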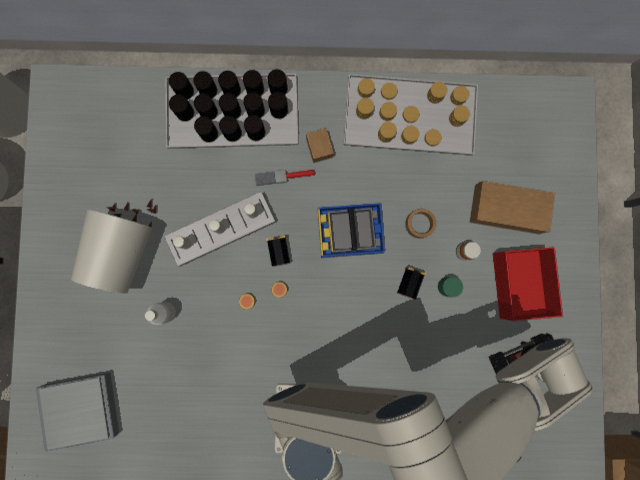

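The images show the grey tote nested in the blue one (top view ~(352,230)), two lids at (247,301) and (279,289), two canisters at (279,250) and (411,282), and rack pegs at about (183,240), (218,225) and (252,209). Next I'll zoom in and measure.

```bash
cat >> h.py <<'E'
def blobs(mask,amin,roi):
    m=np.zeros_like(mask); x0,y0,x1,y1=roi; m[y0:y1,x0:x1]=mask[y0:y1,x0:x1]
    n,l,s,c=cv2.connectedComponentsWithStats(m.astype(np.uint8))
    return [(c[i],s[i],l==i) for i in range(1,n) if s[i,4]>=amin]
def masks(p):
    h=cv2.cvtColor(p,cv2.COLOR_BGR2HSV).astype(int);H,S,V=h[...,0],h[...,1],h[...,2]
    return dict(black=V<45, orange=(H<22)&(S>110)&(V>90), yellow=(H>=20)&(H<34)&(S>150)&(V>90), blue=(H>105)&(H<128)&(S>120)&(V>60), white=(S<40)&(V>190))
E
python3 - <<'E'
from h import *
t=img("top");s=img("scene")
a=cv2.resize(t["pixels"][180:320,160:460],None,fx=2.66,fy=2.66,interpolation=cv2.INTER_CUBIC)
b=cv2.resize(s["pixels"][170:270,240:440],None,fx=2.2,fy=2.2,interpolation=cv2.INTER_CUBIC)
b=cv2.copyMakeBorder(b,0,0,0,a.shape[1]-b.shape[1],cv2.BORDER_CONSTANT)
cv2.imwrite("pics/crop1.png",np.vstack([a,b]))
m=masks(t["pixels"]); roi=(160,185,440,320)
zs=dict(black=30,orange=22,yellow=55,blue=62,white=140)
for k,v in m.items():
    for c,st,l in blobs(v,12,roi):
        print(k,c.round(1),st.tolist(),ray(t,c,zs[k]).round(1)[:2])
E
```

```text
black [352.5 228.5] [347, 208, 11, 42, 226] [ 621.1 -135.5]
black [278.5 251.4] [268, 238, 22, 28, 464] [541.1 107.7]
black [410.4 283. ] [398, 268, 26, 31, 505] [ 444.  -328.1]
orange [420.9 222.8] [408, 209, 28, 28, 227] [ 645.1 -364.4]
orange [270.1 238.8] [267, 238, 7, 3, 13] [582.7 137. ]
orange [278.9 289.1] [272, 282, 15, 15, 185] [417.5 104.3]
orange [246.4 301. ] [239, 294, 16, 15, 192] [376.9 209.8]
yellow [321.1 219.3] [318, 210, 8, 22, 66] [647.  -30.4]
yellow [328.2 232. ] [324, 214, 9, 36, 91] [605.6 -54.1]
yellow [323. 245.] [320, 233, 8, 22, 65] [562.8 -37.8]
blue [356.5 229.9] [320, 203, 65, 54, 872] [ 613.4 -145.6]
white [248.7 210.6] [245, 209, 8, 4, 22] [659.3 196. ]
white [213.7 226.7] [210, 224, 8, 6, 33] [607.4 302.3]
white [178.4 243.1] [175, 241, 7, 5, 28] [555.  408.6]
```

View pics/crop1.png

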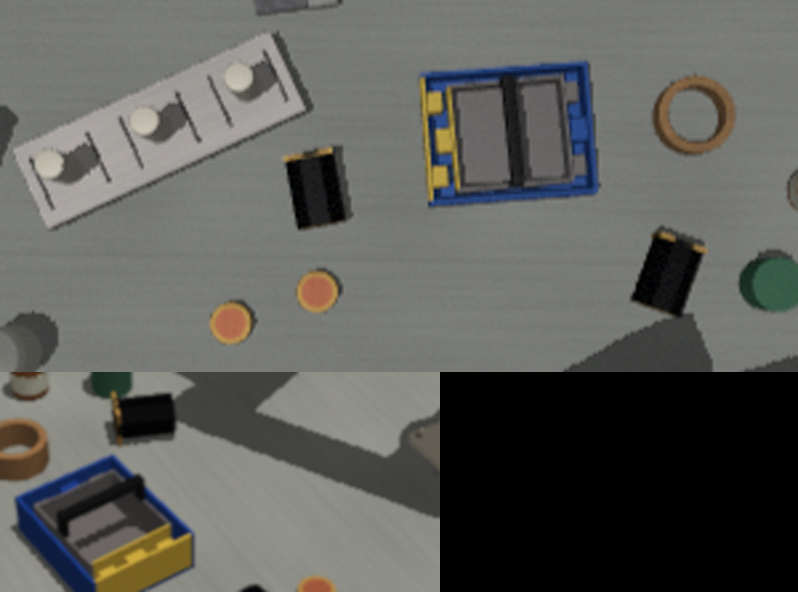

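The lids are orange-topped with gold rims, and both canisters have their gold collar at the +x end. Next: refined poses for the totes, canisters and pegs.

```bash
cat >> h.py <<'E'
def rect(t,l,z):
    c=max(cv2.findContours(l.astype(np.uint8),cv2.RETR_EXTERNAL,cv2.CHAIN_APPROX_NONE)[0],key=cv2.contourArea)
    b=cv2.boxPoints(cv2.minAreaRect(c)); P=np.array([ray(t,q,z)[:2] for q in b]); e=[P[1]-P[0],P[2]-P[1]]
    L=[np.linalg.norm(v) for v in e]; a=e[int(np.argmax(L))]; a=a if a[0]>0 else -a
    return P.mean(0).round(1), np.round(L,1), round(float(np.degrees(np.arctan2(a[1],a[0]))),1)
def cans(t,roi=(150,185,450,330)):
    m=masks(t["pixels"]); out=[]
    for c,st,l in blobs(m["black"],250,roi):
        out.append((rect(t,l,45),st[4],c.round(1)))
    return out
def lids(t,roi=(180,185,400,340),z=22):
    return [(c.round(1),int(st[4]),ray(t,c,z).round(1)[:2]) for c,st,l in blobs(masks(t["pixels"])["orange"],120,roi)]
def tote(t,roi=(290,185,400,275)):
    m=masks(t["pixels"]); l=np.zeros((480,640),np.uint8); x0,y0,x1,y1=roi
    l[y0:y1,x0:x1]=(m["blue"]|m["yellow"])[y0:y1,x0:x1]; l=cv2.morphologyEx(l,cv2.MORPH_CLOSE,np.ones((5,5)))
    return rect(t,l,62)
E
python3 - <<'E'
from h import *
t=img("top");s=img("scene")
print(cans(t));print(lids(t));print(tote(t))
g=masks(t["pixels"])
for k,b in blobs(g["black"],100,(340,200,366,255))and [(1,x) for x in blobs(g["black"],100,(340,200,366,255))]: print("bar",rect(t,b[2],95))
# pegs: bright low-sat relative threshold, both views
for d,roi in((t,(165,190,275,265)),(s,(290,280,440,390))):
    h=cv2.cvtColor(d["pixels"],cv2.COLOR_BGR2HSV); print(np.percentile(h[roi[1]:roi[3],roi[0]:roi[2],2],[50,80,95,99]))
    for c,st,l in blobs(h[...,2]>185,15,roi): print(c.round(1),st.tolist(),ray(d,c,140)[:2].round(1))
for P in ([659,196],[607,302],[555,409]): print(proj(t,[*P,140]),proj(s,[*P,140]))
E
```

```text
[((array([540.6, 106.9]), array([60.2, 83.5]), 12.4), np.int32(470), array([278.5, 251.4])), ((array([ 445.1, -325.2]), array([92.3, 64.7]), -17.5), np.int32(510), array([410.5, 283.1]))]
[(array([278.9, 289.1]), 184, array([417.4, 104.3])), (array([246.4, 301. ]), 192, array([376.9, 209.8]))]
(array([ 613.8, -127.2]), array([207.2, 162.8]), -84.7)
bar (array([ 614.1, -129.8]), array([ 19.9, 132. ]), 5.2)
[124. 164. 170. 190.]
[248.7 209.6] [245, 206, 9, 7, 41] [662.7 195.9]
[213.5 226. ] [210, 223, 8, 7, 44] [609.5 302.9]
[178.2 242. ] [174, 239, 9, 7, 52] [558.5 409.5]
[145. 167. 184. 209.]
[324.4 293.9] [319, 289, 12, 10, 91] [668.6 199.3]
[365.  314.5] [359, 310, 13, 10, 106] [616.  306.6]
[408.9 336.8] [403, 332, 13, 11, 116] [563.1 414.5]
[387.3 348.1] [382, 345, 10, 7, 23] [625.3 416.2]
[390.6 367.4] [371, 354, 40, 25, 311] [648.7 463.5]
[436.1 385.5] [432, 382, 8, 8, 50] [589.5 551.1]
[[248.6680388  210.73945073]] [[327.02073006 291.59432224]]
[[213.77136266 226.86610648]] [[367.0863368  311.78126981]]
[[178.29755909 243.10291257]] [[410.3843132  333.76562158]]
```

```bash
cat >> h.py <<'E'
def tool(yaw,tilt=0,head=None):
    """jaw (tool y) at yaw deg in the horizontal plane; tool x down, leaning tilt deg toward heading `head`"""
    y=np.array([np.cos(np.radians(yaw)),np.sin(np.radians(yaw)),0]); x=np.array([0,0,-1.])
    if tilt:
        h=np.array([np.cos(np.radians(head)),np.sin(np.radians(head)),0]); h-=y*(h@y); h/=np.linalg.norm(h)
        x=np.cos(np.radians(tilt))*x+np.sin(np.radians(tilt))*h
    return np.c_[x,y,np.cross(x,y)]
def plan(p,Rt,n=None,vmax=55,wmax=9.5,extra=0):
    o=obs(); p0=np.array(o["ee_pos"]); R0=R.from_rotvec(o["orientation"]); dr=(R0.inv()*R.from_matrix(Rt)).as_rotvec()
    dp=np.array(p)-p0; a=np.degrees(np.linalg.norm(dr))
    k=n or int(max(np.ceil(np.linalg.norm(dp)/vmax),np.ceil(a/wmax),1))
    print("t %.1f pos %s dp %s ang %.1f q %s w %.1f F %s rows %d"%(o["t"],p0.round(1),dp.round(1),a,np.round(o["qpos"],2),o["width"],np.round(o["ft_force"],1),k))
    for i in range(k):
        Ri=R0*R.from_rotvec(dr*i/k); s=Ri.inv().apply(dp/k)/1000
        print([round(float(v),4) for v in s]+[round(float(v),1) for v in np.degrees(dr/k)])
E
python3 -c "
from h import *
plan([614,-130,190],tool(-84.7))"
```

```text
t 0.3 pos [ 252.4 -571.5  188. ] dp [361.6 441.5   2. ] ang 18.5 q [-1.17  0.42  1.63  0.    1.09 -0.02] w 87.6 F [ 0.  -0.2  0.5] rows 11
[-0.0002, -0.0234, -0.0463, 1.7, 0.0, 0.0]
[-0.0002, -0.0248, -0.0456, 1.7, 0.0, 0.0]
[-0.0002, -0.0261, -0.0448, 1.7, 0.0, 0.0]
[-0.0002, -0.0274, -0.044, 1.7, 0.0, 0.0]
[-0.0002, -0.0287, -0.0432, 1.7, 0.0, 0.0]
[-0.0002, -0.03, -0.0424, 1.7, 0.0, 0.0]
[-0.0002, -0.0312, -0.0415, 1.7, 0.0, 0.0]
[-0.0002, -0.0324, -0.0405, 1.7, 0.0, 0.0]
[-0.0002, -0.0336, -0.0396, 1.7, 0.0, 0.0]
[-0.0002, -0.0347, -0.0385, 1.7, 0.0, 0.0]
[-0.0002, -0.0358, -0.0375, 1.7, 0.0, 0.0]
```

Request:
{"op": "carry_out", "data": {
  "commands": [
    [0,-0.023,-0.046,1.7,0,0],
    [0,-0.025,-0.046,1.7,0,0],
    [0,-0.026,-0.045,1.7,0,0],
    [0,-0.027,-0.044,1.7,0,0],
    [0,-0.029,-0.043,1.7,0,0],
    [0,-0.03,-0.042,1.7,0,0],
    [0,-0.031,-0.0415,1.7,0,0],
    [0,-0.032,-0.04,1.7,0,0]
  ],
  "grip": 0
}}

```text
t: 1.3
ee_pos: [522.9, -247.2, 188.3]
orientation: [2.137, 0.173, -2.134]
ft_force: [0.3, -0.0, 0.1]
width: 87.7
```

Request:
{"op": "carry_out", "data": {
  "commands": [
    [0,-0.034,-0.04,1.7,0,0],
    [0,-0.035,-0.039,1.7,0,0],
    [0,-0.036,-0.038,1.7,0,0],
    [0,0,0,0,0,0]
  ]
}}

```text
t: 1.8
ee_pos: [629.9, -120.3, 188.3]
orientation: [2.185, 0.08, -2.179]
ft_force: [-0.5, -0.8, -0.1]
width: 87.8
```

```bash
python3 -c "
from h import *
plan([614,-130,190],tool(-84.7))
t=img('top');print(cans(t),lids(t))"
```

```text
t 1.8 pos [ 629.9 -120.3  188.3] dp [-15.9  -9.7   1.7] ang 1.0 q [-0.21  0.45  1.59 -0.    1.1   1.29] w 87.8 F [-0.5 -0.8 -0.1] rows 1
[-0.0017, 0.0084, 0.0166, -1.0, -0.2, -0.1]
[((array([542. , 107.2]), array([61., 87.]), 11.4), np.int32(476), array([278.5, 251.3])), ((array([ 445.7, -325.4]), array([87.7, 63.5]), -19.8), np.int32(496), array([410.3, 283.3]))] [(array([278.9, 289.1]), 185, array([417.5, 104.3])), (array([246.3, 301. ]), 190, array([376.9, 210. ]))]
```

Request:
{"op": "carry_out", "data": {
  "commands": [
    [0,0.008,0.017,-1,0,0],
    [0.04,0,0,0,0,0],
    [0.04,0,0,0,0,0],
    [0.02,0,0,0,0,0],
    [0,0,0,0,0,0]
  ]
}}

```text
t: 2.48
ee_pos: [607.6, -137.4, 86.4]
orientation: [2.175, 0.093, -2.173]
ft_force: [-0.2, 0.2, -0.0]
width: 87.9
```

```bash
python3 -c "
from h import *
plan([614,-130,71],tool(-84.7))
cv2.imwrite('pics/s2.png',cv2.resize(img('scene')['pixels'][130:330,180:440],None,fx=2.5,fy=2.5))"
```

```text
t 2.5 pos [ 607.6 -137.4   86.4] dp [  6.4   7.4 -15.4] ang 0.3 q [-0.24  0.55  1.7  -0.    0.89  1.24] w 87.9 F [-0.2  0.2 -0. ] rows 1
[0.0154, -0.0069, -0.007, -0.2, -0.0, -0.2]
```

View pics/s2.png

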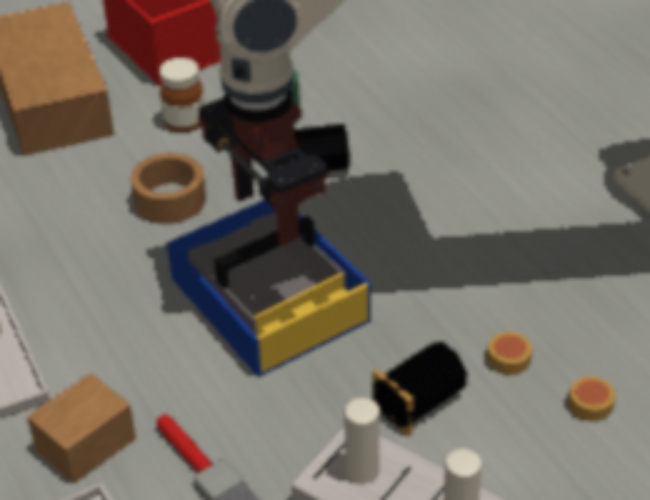

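The fingers straddle the handle bar. Now I'll descend and grip.

Request:
{"op": "carry_out", "data": {
  "commands": [
    [0.015,-0.006,-0.006,0,0,0],
    [0,0,0,0,0,0]
  ]
}}

```text
t: 2.78
ee_pos: [615.0, -131.8, 73.5]
orientation: [2.179, 0.09, -2.169]
ft_force: [0.1, 0.6, 0.7]
width: 87.3
```

Request:
{"op": "carry_out", "data": {
  "commands": [
    [0,0,0,0,0,0],
    [0,0,0,0,0,0],
    [0,0,0,0,0,0],
    [0,0,0,0,0,0],
    [0,0,0,0,0,0],
    [0,0,0,0,0,0]
  ],
  "grip": 1
}}

```text
t: 3.52
ee_pos: [616.2, -131.7, 75.2]
orientation: [2.181, 0.09, -2.165]
ft_force: [0.2, 0.6, -1.0]
width: 31.5
```

Request:
{"op": "carry_out", "data": {
  "commands": [
    [-0.02,0,0,0,0,0],
    [-0.03,0,0,0,0,0],
    [-0.04,0,0,0,0,0],
    [-0.04,0,0,0,0,0],
    [0,0,0,0,0,0]
  ]
}}

```text
t: 4.15
ee_pos: [616.0, -131.2, 214.7]
orientation: [2.185, 0.089, -2.161]
ft_force: [-0.5, -0.7, 0.3]
width: 0.5
```

```bash
python3 -c "
from h import *
plan([440,-115,200],tool(95))
cv2.imwrite('pics/s3.png',img('scene')['pixels'][100:340,160:480])"
```

```text
t 4.2 pos [ 616.  -131.2  214.7] dp [-176.    16.2  -14.7] ang 179.9 q [-0.23  0.4   1.61 -0.    1.13  1.26] w 0.5 F [-0.5 -0.7  0.3] rows 19
[0.0007, -0.0017, 0.0092, -9.5, 0.0, -0.0]
[0.0007, -0.0032, 0.0088, -9.5, 0.0, -0.0]
[0.0007, -0.0046, 0.0081, -9.5, 0.0, -0.0]
[0.0007, -0.0058, 0.0073, -9.5, 0.0, -0.0]
[0.0007, -0.0069, 0.0062, -9.5, 0.0, -0.0]
[0.0007, -0.0079, 0.005, -9.5, 0.0, -0.0]
[0.0007, -0.0086, 0.0036, -9.5, 0.0, -0.0]
[0.0007, -0.0091, 0.0022, -9.5, 0.0, -0.0]
[0.0007, -0.0093, 0.0006, -9.5, 0.0, -0.0]
[0.0007, -0.0093, -0.0009, -9.5, 0.0, -0.0]
[0.0007, -0.009, -0.0024, -9.5, 0.0, -0.0]
[0.0007, -0.0085, -0.0039, -9.5, 0.0, -0.0]
[0.0007, -0.0077, -0.0052, -9.5, 0.0, -0.0]
[0.0007, -0.0068, -0.0064, -9.5, 0.0, -0.0]
[0.0007, -0.0056, -0.0074, -9.5, 0.0, -0.0]
[0.0007, -0.0043, -0.0082, -9.5, 0.0, -0.0]
[0.0008, -0.0029, -0.0088, -9.5, 0.0, -0.0]
[0.0008, -0.0014, -0.0092, -9.5, 0.0, -0.0]
[0.0008, 0.0001, -0.0093, -9.5, 0.0, -0.0]
```

View pics/s3.png

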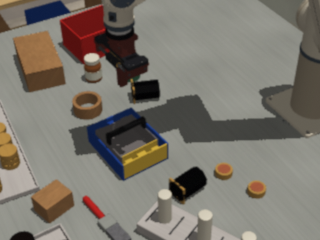

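The fingers move at about 75 mm/s and were still closing when I lifted, so the tote stayed nested. I'll repeat with a longer wait.

Request:
{"op": "carry_out", "data": {
  "commands": [
    [0,0,0,0,0,0],
    [0,0,0,0,0,0],
    [0,0,0,0,0,0],
    [0,0,0,0,0,0],
    [0,0,0,0,0,0],
    [0,0,0,0,0,0],
    [0,0,0,0,0,0],
    [0,0,0,0,0,0]
  ],
  "grip": 0
}}

```text
t: 5.2
ee_pos: [612.4, -130.5, 209.0]
orientation: [2.175, 0.092, -2.173]
ft_force: [0.5, 0.4, -1.0]
width: 77.0
```

Request:
{"op": "carry_out", "data": {
  "commands": [
    [0,0,0,0,0,0],
    [0.04,0,0,0,0,0],
    [0.04,0,0,0,0,0],
    [0.035,0,0,0,0,0],
    [0,0,0,0,0,0],
    [0,0,0,0,0,0]
  ]
}}

```text
t: 5.95
ee_pos: [615.3, -131.5, 94.1]
orientation: [2.18, 0.09, -2.166]
ft_force: [1.2, -0.4, 0.7]
width: 87.6
```

```bash
python3 -c "
from h import *
plan([614,-130,72],tool(-84.7))"
```

```text
t 6.0 pos [ 615.3 -131.5   94.1] dp [ -1.3   1.5 -22.1] ang 0.5 q [-0.23  0.54  1.69 -0.    0.91  1.26] w 87.6 F [ 1.2 -0.4  0.7] rows 1
[0.0221, -0.0018, 0.0013, -0.2, -0.4, -0.3]
```

Request:
{"op": "carry_out", "data": {
  "commands": [
    [0.022,-0.002,0.001,0,0,0],
    [0,0,0,0,0,0]
  ]
}}

```text
t: 6.2
ee_pos: [616.7, -130.3, 75.6]
orientation: [2.186, 0.089, -2.16]
ft_force: [0.6, -0.3, -0.4]
width: 88.1
```

Request:
{"op": "carry_out", "data": {
  "commands": [
    [0,0,0,0,0,0],
    [0,0,0,0,0,0],
    [0,0,0,0,0,0],
    [0,0,0,0,0,0],
    [0,0,0,0,0,0],
    [0,0,0,0,0,0],
    [0,0,0,0,0,0],
    [0,0,0,0,0,0]
  ],
  "grip": 1
}}

```text
t: 7.2
ee_pos: [619.5, -131.0, 80.1]
orientation: [2.191, 0.087, -2.152]
ft_force: [-0.1, -0.3, 0.6]
width: 11.5
```

Request:
{"op": "carry_out", "data": {
  "commands": [
    [0,0,0,0,0,0],
    [0,0,0,0,0,0],
    [0,0,0,0,0,0],
    [-0.02,0,0,0,0,0],
    [-0.03,0,0,0,0,0],
    [-0.04,0,0,0,0,0],
    [-0.04,0,0,0,0,0],
    [0,0,0,0,0,0]
  ]
}}

```text
t: 8.2
ee_pos: [617.8, -130.1, 219.6]
orientation: [2.194, 0.086, -2.148]
ft_force: [-0.7, -0.2, 0.5]
width: 0.4
```

```bash
python3 -c "
from h import *
plan([425,-115,200],tool(95.3),n=19)"
```

```text
t 8.2 pos [ 617.8 -130.1  219.6] dp [-192.8   15.1  -19.6] ang 179.8 q [-0.22  0.39  1.61 -0.    1.12  1.26] w 0.4 F [-0.7 -0.2  0.5] rows 19
[0.0008, -0.0017, 0.0101, 9.5, -0.0, 0.1]
[0.0008, -0.0, 0.0102, 9.5, -0.0, 0.1]
[0.0008, 0.0017, 0.0101, 9.5, -0.0, 0.1]
[0.0008, 0.0033, 0.0097, 9.5, -0.0, 0.1]
[0.0009, 0.0048, 0.009, 9.5, -0.0, 0.1]
[0.0009, 0.0062, 0.0081, 9.5, -0.0, 0.1]
[0.0009, 0.0075, 0.0069, 9.5, -0.0, 0.1]
[0.0009, 0.0085, 0.0056, 9.5, -0.0, 0.1]
[0.0009, 0.0093, 0.0041, 9.5, -0.0, 0.1]
[0.0009, 0.0099, 0.0025, 9.5, -0.0, 0.1]
[0.001, 0.0101, 0.0009, 9.5, -0.0, 0.1]
[0.001, 0.0102, -0.0008, 9.5, -0.0, 0.1]
[0.001, 0.0099, -0.0024, 9.5, -0.0, 0.1]
[0.001, 0.0093, -0.004, 9.5, -0.0, 0.1]
[0.001, 0.0086, -0.0055, 9.5, -0.0, 0.1]
[0.001, 0.0075, -0.0069, 9.5, -0.0, 0.1]
[0.001, 0.0063, -0.008, 9.5, -0.0, 0.1]
[0.001, 0.0049, -0.0089, 9.5, -0.0, 0.1]
[0.001, 0.0034, -0.0096, 9.5, -0.0, 0.1]
```

The grip missed again: width went to 0 at z≈80. I'll check the gripper against the bar by overlaying the TCP on both views.

```bash
python3 -c "
from h import *
o=obs();p=np.array(o['ee_pos'])
out=[]
for n,(x0,y0) in (('scene',(220,90)),('top',(290,140))):
    d=img(n);I=d['pixels'].copy()
    I=cv2.resize(I[y0:y0+170,x0:x0+130],None,fx=3,fy=3)
    for P,c in ((p,(0,255,0)),([614,-130,90],(0,0,255)),([556,-135,90],(255,0,255)),([672,-125,90],(255,255,0))):
        q=(proj(d,P)[0]-[x0,y0])*3; cv2.drawMarker(I,tuple(int(v) for v in q),c,0,12,1)
    out.append(I)
cv2.imwrite('pics/ov.png',np.hstack(out)); print(p)"
```

```text
[ 617.84143925 -130.11230724  219.6146249 ]
```

View pics/ov.png

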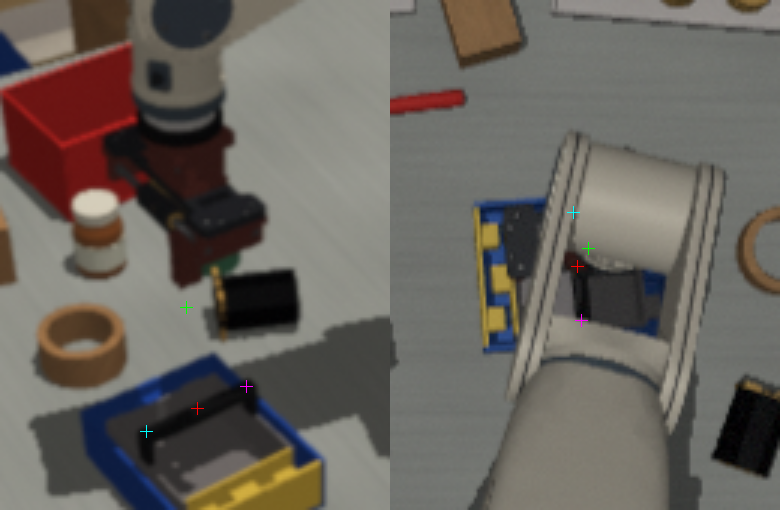

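```bash
python3 -c "
from h import *
d=img('scene')
print('s2 expect tips',proj(d,[[609,-93,86.4],[605,-181,86.4]]),'seen ~ (296,225)')
print('s0',proj(d,[[252+17,-572-40,188],[252-17,-572+40,188]]),proj(d,[[252,-572,188]]))
a=cv2.imread('pics/scene0.png')[20:130,270:380]; b=d['pixels'][130:240,220:330]
I=cv2.resize(np.hstack([a,b]),None,fx=3.6,fy=3.6,interpolation=cv2.INTER_CUBIC)
cv2.imwrite('pics/tips.png',np.clip(I.astype(float)*1.6,0,255))"
```

```text
s2 expect tips [[292.92011523 233.82085403]
 [280.79446048 216.51421236]] seen ~ (296,225)
s0 [[309.04891327  97.10838947]
 [328.28997529 104.37493347]] [[318.57622277 100.70645561]][ WARN:0@1.727] global loadsave.cpp:1063 imwrite_ Unsupported depth image for selected encoder is fallbacked to CV_8U.
```

View pics/tips.png

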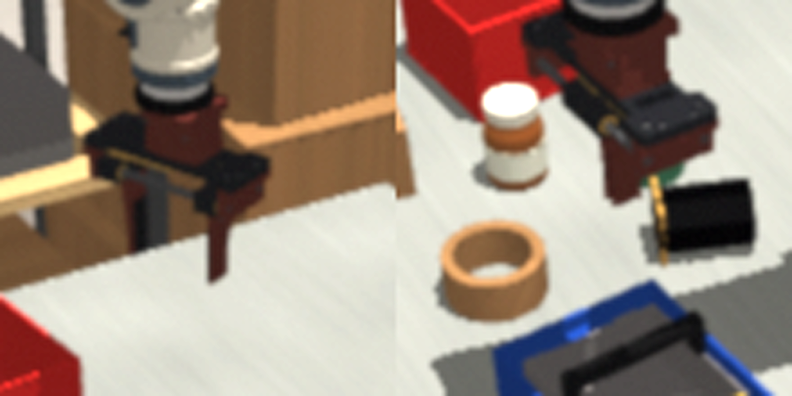

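The visible fingertips sit about 25 mm above the reported TCP in both poses, and the missed bar agrees with that. I'll go about 26 mm lower. Even if the reported z were right, this is clear of the tote's interior.

Request:
{"op": "carry_out", "data": {
  "commands": [
    [0,0,0,0,0,0],
    [0,0,0,0,0,0],
    [0,0,0,0,0,0],
    [0,0,0,0,0,0],
    [0,0,0,0,0,0],
    [0,0,0,0,0,0],
    [0,0,0,0,0,0],
    [0,0,0,0,0,0]
  ],
  "grip": 0
}}

```text
t: 9.35
ee_pos: [613.0, -129.0, 210.7]
orientation: [2.181, 0.09, -2.166]
ft_force: [0.1, -0.1, 0.7]
width: 77.1
```

Request:
{"op": "carry_out", "data": {
  "commands": [
    [0,0,0.003,0,0,0],
    [0.04,0,0,0,0,0],
    [0.04,0,0,0,0,0],
    [0.04,0,0,0,0,0],
    [0.02,0,0,0,0,0],
    [0,0,0,0,0,0],
    [0,0,0,0,0,0]
  ]
}}

```text
t: 10.22
ee_pos: [612.2, -130.7, 69.4]
orientation: [2.185, 0.089, -2.161]
ft_force: [0.1, 0.0, -0.5]
width: 87.7
```

```bash
python3 -c "
from h import *
plan([614,-130,46],tool(-84.7))"
```

```text
t 10.2 pos [ 612.2 -130.7   69.4] dp [  1.8   0.7 -23.4] ang 0.8 q [-0.23  0.57  1.71 -0.    0.85  1.26] w 87.7 F [ 0.1  0.  -0.5] rows 1
[0.0234, -0.0007, -0.0016, -0.2, -0.6, -0.4]
```

Request:
{"op": "carry_out", "data": {
  "commands": [
    [0.024,0,0,0,0,0],
    [0,0,0,0,0,0]
  ]
}}

```text
t: 10.48
ee_pos: [614.4, -131.4, 48.0]
orientation: [2.189, 0.087, -2.155]
ft_force: [-0.1, 0.3, 0.8]
width: 87.9
```

Request:
{"op": "carry_out", "data": {
  "commands": [
    [0,0,0,0,0,0],
    [0,0,0,0,0,0],
    [0,0,0,0,0,0],
    [0,0,0,0,0,0],
    [0,0,0,0,0,0],
    [0,0,0,0,0,0],
    [0,0,0,0,0,0],
    [0,0,0,0,0,0]
  ],
  "grip": 1
}}

```text
t: 11.48
ee_pos: [616.9, -131.7, 52.3]
orientation: [2.195, 0.086, -2.149]
ft_force: [-0.0, 0.9, 1.1]
width: 15.7
```

Request:
{"op": "carry_out", "data": {
  "commands": [
    [0,0,0,0,0,0],
    [0,0,0,0,0,0]
  ]
}}

```text
t: 11.72
ee_pos: [616.9, -131.7, 52.2]
orientation: [2.194, 0.086, -2.149]
ft_force: [0.6, 1.0, 0.7]
width: 15.5
```

The bar is gripped (15.5 mm), which confirms the offset of about 26 mm. Lifting.

Request:
{"op": "carry_out", "data": {
  "commands": [
    [-0.01,0,0,0,0,0],
    [-0.02,0,0,0,0,0],
    [-0.03,0,0,0,0,0],
    [-0.03,0,0,0,0,0],
    [-0.03,0,0,0,0,0],
    [0,0,0,0,0,0],
    [0,0,0,0,0,0]
  ]
}}

```text
t: 12.6
ee_pos: [613.0, -130.7, 179.7]
orientation: [2.194, 0.086, -2.149]
ft_force: [-0.0, -0.2, -4.1]
width: 15.6
```

```bash
python3 -c "
from h import *
plan([425,-115,175],tool(96),n=18)"
```

```text
t 12.6 pos [ 613.  -130.7  179.7] dp [-188.    15.7   -4.7] ang 179.1 q [-0.23  0.42  1.65 -0.    1.04  1.26] w 15.6 F [-0.  -0.2 -4.1] rows 18
[0.0, -0.0018, 0.0103, 9.9, -0.1, 0.1]
[0.0, 0.0, 0.0105, 9.9, -0.1, 0.1]
[0.0001, 0.0018, 0.0103, 9.9, -0.1, 0.1]
[0.0001, 0.0036, 0.0099, 9.9, -0.1, 0.1]
[0.0001, 0.0052, 0.0091, 9.9, -0.1, 0.1]
[0.0001, 0.0067, 0.008, 9.9, -0.1, 0.1]
[0.0001, 0.008, 0.0068, 9.9, -0.1, 0.1]
[0.0001, 0.0091, 0.0053, 9.9, -0.1, 0.1]
[0.0002, 0.0098, 0.0036, 9.9, -0.1, 0.1]
[0.0002, 0.0103, 0.0019, 9.9, -0.1, 0.1]
[0.0002, 0.0105, 0.0001, 9.9, -0.1, 0.1]
[0.0002, 0.0103, -0.0017, 9.9, -0.1, 0.1]
[0.0002, 0.0099, -0.0035, 9.9, -0.1, 0.1]
[0.0002, 0.0091, -0.0052, 9.9, -0.1, 0.1]
[0.0003, 0.0081, -0.0067, 9.9, -0.1, 0.1]
[0.0003, 0.0068, -0.008, 9.9, -0.1, 0.1]
[0.0003, 0.0053, -0.009, 9.9, -0.1, 0.1]
[0.0003, 0.0037, -0.0098, 9.9, -0.1, 0.1]
```

Request:
{"op": "carry_out", "data": {
  "commands": [
    [0,0,0.03,0,0,0],
    [0,-0.004,0.045,-6,0,0],
    [0,-0.008,0.05,-8,0,0],
    [0,-0.015,0.035,-8,0,0],
    [0,-0.008,0.015,-8,0,0],
    [0,0,0,-9,0,0],
    [0,0,0,-9,0,0],
    [0,0,0,-9,0,0]
  ]
}}

```text
t: 13.6
ee_pos: [418.7, -130.2, 166.2]
orientation: [1.536, 0.953, -1.534]
ft_force: [-0.8, -0.1, -3.2]
width: 16.1
```

Request:
{"op": "carry_out", "data": {
  "commands": [
    [0,0,0,-9,0,0],
    [0,0,0,-9,0,0],
    [0,0,0,-9,0,0],
    [0,0,0,-9,0,0],
    [0,0,0,-9,0,0],
    [0,0,0,-9,0,0],
    [0,0,0,-9,0,0],
    [0,0,0,-9,0,0]
  ]
}}

```text
t: 14.6
ee_pos: [411.2, -127.9, 157.3]
orientation: [0.567, 1.508, -0.572]
ft_force: [0.1, 0.0, -4.0]
width: 15.7
```

```bash
python3 -c "
from h import *
plan([425,-110,160],tool(95.3))"
```

```text
t 14.6 pos [ 411.2 -127.9  157.3] dp [13.8 17.9  2.7] ang 46.9 q [-0.33  0.19  2.06 -0.    0.91 -1.17] w 15.7 F [ 0.1  0.  -4. ] rows 5
[-0.0006, 0.0045, -0.0003, -9.4, -0.2, 0.0]
[-0.0006, 0.0045, 0.0004, -9.4, -0.2, 0.0]
[-0.0006, 0.0044, 0.0011, -9.4, -0.2, 0.0]
[-0.0006, 0.0041, 0.0018, -9.4, -0.2, 0.0]
[-0.0005, 0.0038, 0.0025, -9.4, -0.2, 0.0]
```

Request:
{"op": "carry_out", "data": {
  "commands": [
    [0,0.0045,0,-9,-0.2,0],
    [0,0.0045,0.0005,-9,-0.2,0],
    [0,0.0045,0.001,-9,-0.2,0],
    [0,0.004,0.002,-9,-0.2,0],
    [0,0.004,0.0025,-9,-0.2,0],
    [0,0,0,0,0,0]
  ]
}}

```text
t: 15.35
ee_pos: [420.3, -108.1, 150.8]
orientation: [-0.066, 1.579, 0.066]
ft_force: [-0.3, 0.5, -2.9]
width: 15.5
```

Request:
{"op": "carry_out", "data": {
  "commands": [
    [0.03,0,0,0,0,0],
    [0.03,0,0,0,0,0],
    [0.025,0,0,0,0,0],
    [0.01,0,0,0,0,0],
    [0,0,0,0,0,0]
  ]
}}

```text
t: 15.98
ee_pos: [418.4, -108.5, 52.0]
orientation: [-0.053, 1.582, 0.054]
ft_force: [0.4, 0.1, -2.6]
width: 15.4
```

```bash
python3 -c "
from h import *
plan([425,-115,49],tool(95.3))
t=img('top');print(cans(t),lids(t),tote(t))"
```

```text
t 16.0 pos [ 418.4 -108.5   52. ] dp [ 6.6 -6.5 -3. ] ang 1.5 q [-0.28  0.39  2.12 -0.01  0.64 -1.91] w 15.4 F [ 0.4  0.1 -2.6] rows 1
[0.003, -0.0069, 0.0062, -1.4, -0.7, -0.0]
[((array([539.9, 106.8]), array([61. , 82.8]), 11.4), np.int32(470), array([278.5, 251.4])), ((array([ 443.7, -324.7]), array([83.5, 63.5]), -19.8), np.int32(492), array([410.3, 283.3]))] [(array([278.9, 289.1]), 185, array([417.5, 104.3])), (array([246.4, 301. ]), 191, array([376.9, 209.9]))] (array([ 613.6, -127.4]), array([207.8, 162.7]), -84.8)
```

Lower until contact, then open.

Request:
{"op": "carry_out", "data": {
  "commands": [
    [0.004,0,0,0,-0.7,0],
    [0.003,0,0,0,0,0],
    [0,0,0,0,0,0]
  ]
}}

```text
t: 16.4
ee_pos: [421.1, -109.3, 47.5]
orientation: [-0.054, 1.562, 0.052]
ft_force: [0.6, 0.2, -3.1]
width: 15.7
```

Request:
{"op": "carry_out", "data": {
  "commands": [
    [0,0,0,0,0,0],
    [0,0,0,0,0,0],
    [0,0,0,0,0,0],
    [0,0,0,0,0,0],
    [0,0,0,0,0,0],
    [-0.05,0,0,0,0,0],
    [-0.06,0,0,0,0,0],
    [-0.03,0,0,0,0,0]
  ],
  "grip": 0
}}

```text
t: 17.4
ee_pos: [418.6, -108.8, 189.1]
orientation: [-0.052, 1.568, 0.053]
ft_force: [0.6, -0.2, 0.3]
width: 87.0
```

```bash
python3 -c "
from h import *
plan([417.5,104.3,150],tool(96),n=6)
t=img('top');print(lids(t))
for b in blobs(masks(t['pixels'])['black'],60,(310,255,395,345)): print(rect(t,b[2],88))"
```

```text
t 17.4 pos [ 418.6 -108.8  189.1] dp [ -1.1 213.1 -39.1] ang 2.2 q [-0.28  0.13  2.04  0.    0.97 -1.92] w 87.0 F [ 0.6 -0.2  0.3] rows 6
[0.0066, 0.0354, 0.0022, -0.4, 0.0, -0.0]
[0.0065, 0.0354, 0.0024, -0.4, 0.0, -0.0]
[0.0065, 0.0354, 0.0026, -0.4, 0.0, -0.0]
[0.0065, 0.0354, 0.0029, -0.4, 0.0, -0.0]
[0.0065, 0.0354, 0.0031, -0.4, 0.0, -0.0]
[0.0065, 0.0354, 0.0033, -0.4, 0.0, -0.0]
[(array([278.9, 289.1]), 184, array([417.4, 104.3])), (array([246.4, 301. ]), 191, array([376.9, 209.9]))]
```

Request:
{"op": "carry_out", "data": {
  "commands": [
    [0.01,0.035,0.002,0,0,0],
    [0.01,0.035,0.002,0,0,0],
    [0.01,0.035,0.002,0,0,0],
    [0.01,0.035,0.003,0,0,0],
    [0.01,0.035,0.003,0,0,0],
    [0.01,0.025,0.003,0,0,0],
    [0,0,0,0,0,0],
    [0,0,0,0,0,0]
  ]
}}

```text
t: 18.45
ee_pos: [423.0, 95.8, 129.6]
orientation: [-0.054, 1.561, 0.05]
ft_force: [0.3, 0.2, 0.7]
width: 87.7
```

```bash
python3 -c "
from h import *
plan([417.5,104.3,60],tool(95.3))"
```

```text
t 18.4 pos [423.   95.8 129.6] dp [ -5.5   8.5 -69.6] ang 1.6 q [ 0.2   0.23  2.09 -0.01  0.81 -1.43] w 87.7 F [0.3 0.2 0.7] rows 2
[0.0348, 0.0045, -0.0028, -0.8, 0.3, 0.1]
[0.0348, 0.0045, -0.0026, -0.8, 0.3, 0.1]
```

Request:
{"op": "carry_out", "data": {
  "commands": [
    [0.035,0.0045,-0.003,-0.8,0.3,0],
    [0.035,0.004,-0.003,-0.8,0.3,0],
    [0,0,0,0,0,0],
    [0,0,0,0,0,0]
  ]
}}

```text
t: 18.95
ee_pos: [419.4, 101.1, 60.5]
orientation: [-0.073, 1.566, 0.069]
ft_force: [0.5, 1.3, 1.1]
width: 87.8
```

```bash
python3 -c "
from h import *
plan([417.5,104.3,0],tool(95.3))
d=img('scene');p=np.array(obs()['ee_pos']);print(p)
x0,y0=int(proj(d,p)[0][0])-50,int(proj(d,p)[0][1])-60
I=cv2.resize(d['pixels'][y0:y0+110,x0:x0+110],None,fx=5,fy=5,interpolation=cv2.INTER_CUBIC)
for dz,c in ((0,(0,0,255)),(26,(0,255,0))):
    for s in (-44,44):
        q=(proj(d,p+[-.092*s,s,dz])[0]-[x0,y0])*5+2; cv2.drawMarker(I,tuple(int(v) for v in q),c,0,14,1)
cv2.imwrite('pics/l1.png',cv2.convertScaleAbs(I,alpha=1.4))"
```

```text
t 18.9 pos [419.4 101.1  60.5] dp [ -1.9   3.2 -60.5] ang 0.3 q [ 0.21  0.36  2.13 -0.01  0.64 -1.44] w 87.8 F [0.5 1.3 1.1] rows 2
[0.0302, 0.0018, -0.0009, -0.1, 0.1, 0.1]
[0.0303, 0.0017, -0.0009, -0.1, 0.1, 0.1]
[419.34677686 101.10323286  60.59272435]
```

View pics/l1.png

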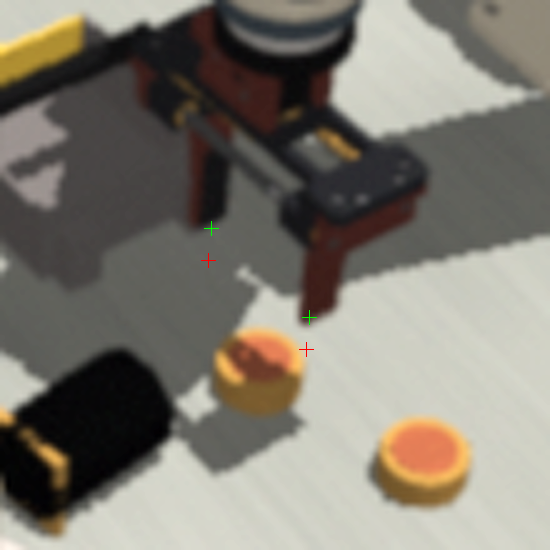

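The green markers (+26 mm) sit on the real tips. From here on I'll take the true tip as reported z + ~25 mm.

Request:
{"op": "carry_out", "data": {
  "commands": [
    [0.03,0.002,0,0,0,0],
    [0.025,0.002,0,0,0,0],
    [0.012,0,0,0,0,0],
    [0,0,0,0,0,0]
  ]
}}

```text
t: 19.5
ee_pos: [424.8, 105.0, -2.9]
orientation: [-0.07, 1.555, 0.068]
ft_force: [0.5, 0.9, 0.9]
width: 87.8
```

Request:
{"op": "carry_out", "data": {
  "commands": [
    [0.007,0,0,0,0,0],
    [0,0,0,0,0,0]
  ]
}}

```text
t: 19.75
ee_pos: [426.2, 105.2, -8.8]
orientation: [-0.069, 1.552, 0.068]
ft_force: [0.2, -0.2, -0.2]
width: 87.9
```

Request:
{"op": "carry_out", "data": {
  "commands": [
    [0.006,0,-0.008,0,1,0],
    [0.004,0,0,0,0,0],
    [0,0,0,0,0,0]
  ]
}}

```text
t: 20.12
ee_pos: [418.1, 104.5, -19.0]
orientation: [-0.07, 1.57, 0.068]
ft_force: [-0.6, -0.1, 0.1]
width: 87.4
```

Request:
{"op": "carry_out", "data": {
  "commands": [
    [0,0,0,0,0,0],
    [0,0,0,0,0,0],
    [0,0,0,0,0,0],
    [0,0,0,0,0,0],
    [0,0,0,0,0,0],
    [0,0,0,0,0,0],
    [0,0,0,0,0,0]
  ],
  "grip": 1
}}

```text
t: 21.0
ee_pos: [418.3, 104.5, -18.9]
orientation: [-0.07, 1.57, 0.068]
ft_force: [-0.2, -0.1, -0.3]
width: 51.2
```

Lid held at 51.2 mm. Lift it and move over the blue tote.

Request:
{"op": "carry_out", "data": {
  "commands": [
    [-0.03,0,0,0,0,0],
    [-0.05,0,0,0,0,0],
    [-0.05,0,0,0,0,0],
    [-0.03,0,0,0,0,0],
    [0,0,0,0,0,0]
  ]
}}

```text
t: 21.62
ee_pos: [417.7, 104.6, 145.2]
orientation: [-0.07, 1.572, 0.068]
ft_force: [0.1, -0.0, -1.5]
width: 50.8
```

```bash
python3 -c "
from h import *
plan([652,-124,140],tool(95.3),n=7)"
```

```text
t 21.6 pos [417.7 104.6 145.2] dp [ 234.3 -228.6   -5.2] ang 0.3 q [ 0.22  0.2   2.08 -0.    0.86 -1.44] w 50.8 F [ 0.1 -0.  -1.5] rows 7
[0.0007, -0.0355, 0.0305, -0.0, -0.0, 0.0]
[0.0007, -0.0355, 0.0305, -0.0, -0.0, 0.0]
[0.0007, -0.0355, 0.0304, -0.0, -0.0, 0.0]
[0.0007, -0.0355, 0.0304, -0.0, -0.0, 0.0]
[0.0007, -0.0355, 0.0304, -0.0, -0.0, 0.0]
[0.0007, -0.0356, 0.0304, -0.0, -0.0, 0.0]
[0.0007, -0.0356, 0.0303, -0.0, -0.0, 0.0]
```

Request:
{"op": "carry_out", "data": {
  "commands": [
    [0,-0.02,0.015,0,0,0],
    [0,-0.035,0.03,0,0,0],
    [0,-0.04,0.035,0,0,0],
    [0,-0.04,0.035,0,0,0],
    [0,-0.035,0.03,0,0,0],
    [0,-0.03,0.025,0,0,0],
    [0,-0.02,0.015,0,0,0],
    [0,0,0,0,0,0]
  ]
}}

```text
t: 22.62
ee_pos: [620.0, -104.3, 129.1]
orientation: [-0.069, 1.589, 0.071]
ft_force: [-0.2, 0.4, 0.2]
width: 51.0
```

```bash
python3 -c "
from h import *
plan([652,-124,60],tool(95.3))"
```

```text
t 22.6 pos [ 620.  -104.3  129.1] dp [ 32.  -19.7 -69.1] ang 1.1 q [-0.18  0.51  1.65 -0.    1.01 -1.84] w 51.0 F [-0.2  0.4  0.2] rows 2
[0.0342, -0.0113, 0.0157, -0.1, -0.6, -0.1]
[0.0344, -0.0113, 0.0154, -0.1, -0.6, -0.1]
```

Request:
{"op": "carry_out", "data": {
  "commands": [
    [0,-0.011,0.018,0,-0.6,0],
    [0,-0.011,0.016,0,-0.5,0],
    [0.03,0,0,0,0,0],
    [0.03,0,0,0,0,0],
    [0,0,0,0,0,0]
  ]
}}

```text
t: 23.25
ee_pos: [652.5, -120.4, 62.0]
orientation: [-0.067, 1.577, 0.075]
ft_force: [-0.3, -0.0, -0.6]
width: 51.3
```

```bash
python3 -c "
from h import *
plan([652,-124,-10],tool(95.3),n=2)"
```

```text
t 23.2 pos [ 652.5 -120.4   62. ] dp [ -0.5  -3.6 -72. ] ang 0.5 q [-0.2   0.63  1.6   0.    0.91 -1.87] w 51.3 F [-0.3 -0.  -0.6] rows 2
[0.036, -0.0019, -0.0001, -0.0, -0.2, -0.2]
[0.036, -0.0018, -0.0003, -0.0, -0.2, -0.2]
```

Request:
{"op": "carry_out", "data": {
  "commands": [
    [0.03,-0.002,0,0,-0.2,0],
    [0.025,-0.002,0,0,-0.2,0],
    [0.012,0,0,0,0,0],
    [0,0,0,0,0,0]
  ]
}}

```text
t: 23.75
ee_pos: [655.2, -123.5, -2.6]
orientation: [-0.069, 1.566, 0.076]
ft_force: [0.5, -0.0, -0.0]
width: 51.0
```

Request:
{"op": "carry_out", "data": {
  "commands": [
    [0.005,0,0,0,0,0],
    [0.003,0,0,0,0,0],
    [0,0,0,0,0,0]
  ]
}}

```text
t: 24.12
ee_pos: [657.1, -123.5, -8.3]
orientation: [-0.07, 1.562, 0.075]
ft_force: [0.2, -0.0, -0.9]
width: 50.9
```

Request:
{"op": "carry_out", "data": {
  "commands": [
    [0.004,0,-0.005,0,0.5,0],
    [0.003,0,0,0,0,0],
    [0,0,0,0,0,0]
  ]
}}

```text
t: 24.5
ee_pos: [651.9, -124.0, -14.0]
orientation: [-0.07, 1.571, 0.075]
ft_force: [-0.4, 0.0, 0.1]
width: 51.3
```

Request:
{"op": "carry_out", "data": {
  "commands": [
    [0,0,0,0,0,0],
    [0,0,0,0,0,0],
    [0,0,0,0,0,0],
    [-0.04,0,0,0,0,0],
    [-0.05,0,0,0,0,0],
    [-0.05,0,0,0,0,0],
    [0,0,0,0,0,0]
  ],
  "grip": 0.2
}}

```text
t: 25.38
ee_pos: [651.8, -124.5, 128.2]
orientation: [-0.07, 1.573, 0.075]
ft_force: [0.1, 0.7, -1.1]
width: 70.1
```

```bash
python3 -c "
from h import *
t=img('top');print(lids(t),lids(t,z=27),cans(t),tote(t))
plan([377,210,150],tool(95.3))
cv2.imwrite('pics/s4.png',cv2.resize(img('scene')['pixels'][150:330,200:440],None,fx=2.5,fy=2.5))"
```

```text
[(array([246.3, 301. ]), 190, array([376.9, 210. ]))] [(array([246.3, 301. ]), 190, array([377.1, 209.4]))] [((array([540.7, 107. ]), array([61. , 84.3]), 11.4), np.int32(476), array([278.5, 251.4])), ((array([ 446.8, -325.8]), array([89.9, 63.5]), -19.8), np.int32(497), array([410.4, 283.2]))] (array([607.1, -48.1]), array([ 47.5, 161.3]), 5.1)
t 25.4 pos [ 650.  -124.1  125.8] dp [-273.   334.1   24.2] ang 0.5 q [-0.21  0.55  1.58  0.    1.02 -1.87] w 70.5 F [0.2 0.4 0.1] rows 8
[-0.0026, 0.0447, -0.0302, -0.0, -0.1, -0.0]
[-0.0026, 0.0447, -0.0302, -0.0, -0.1, -0.0]
[-0.0027, 0.0447, -0.0301, -0.0, -0.1, -0.0]
[-0.0027, 0.0447, -0.0301, -0.0, -0.1, -0.0]
[-0.0028, 0.0447, -0.0301, -0.0, -0.1, -0.0]
[-0.0029, 0.0447, -0.0301, -0.0, -0.1, -0.0]
[-0.0029, 0.0447, -0.0301, -0.0, -0.1, -0.0]
[-0.003, 0.0447, -0.0301, -0.0, -0.1, -0.0]
```

View pics/s4.png

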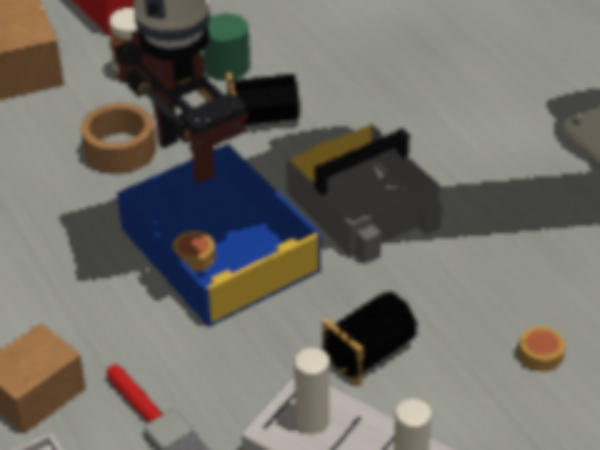

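The first lid lies flat in the blue tote (picture ~(195,245)), and the grey tote stands set aside with its yellow end towards -y. Now the second lid.

Request:
{"op": "carry_out", "data": {
  "commands": [
    [0,0.03,-0.02,0,0,0],
    [0,0.045,-0.03,0,0,0],
    [0,0.045,-0.03,0,0,0],
    [0,0.045,-0.03,0,0,0],
    [0,0.045,-0.03,0,0,0],
    [0,0.045,-0.03,0,0,0],
    [0,0.03,-0.02,0,0,0],
    [0,0,0,0,0,0]
  ],
  "grip": 0
}}

```text
t: 26.48
ee_pos: [416.6, 148.0, 115.1]
orientation: [-0.068, 1.605, 0.074]
ft_force: [0.2, -0.3, 0.1]
width: 87.9
```

```bash
python3 -c "
from h import *
plan([377,209.7,60],tool(95.3))
print(lids(img('top')))"
```

```text
t 26.5 pos [416.6 148.  115.1] dp [-39.6  61.7 -55.1] ang 2.0 q [ 0.3   0.29  2.05  0.02  0.83 -1.37] w 87.9 F [ 0.2 -0.3  0.1] rows 2
[0.0283, 0.0324, -0.0159, -0.1, -1.0, -0.2]
[0.0279, 0.0325, -0.0164, -0.1, -1.0, -0.2]
[(array([349.1, 220.1]), 177, array([ 650. , -124.6]))]
```

Request:
{"op": "carry_out", "data": {
  "commands": [
    [0,0.032,-0.018,0,-1,0],
    [0,0.03,-0.02,0,-0.8,0],
    [0.025,0,0,0,0,0],
    [0.025,0,0,0,0,0],
    [0,0,0,0,0,0]
  ]
}}

```text
t: 27.15
ee_pos: [376.4, 204.2, 62.6]
orientation: [-0.063, 1.574, 0.069]
ft_force: [-0.0, 0.8, -0.8]
width: 88.2
```

```bash
python3 -c "
from h import *
plan([377,209.7,-8],tool(95.3),n=2)"
```

```text
t 27.1 pos [376.4 204.2  62.6] dp [  0.6   5.5 -70.6] ang 0.6 q [ 0.47  0.36  2.13  0.01  0.65 -1.2 ] w 88.2 F [-0.   0.8 -0.8] rows 2
[0.0353, 0.0026, 0.0007, -0.2, -0.1, -0.1]
[0.0353, 0.0027, 0.0006, -0.2, -0.1, -0.1]
```

Request:
{"op": "carry_out", "data": {
  "commands": [
    [0.035,0.003,0,0,0,0],
    [0.028,0.002,-0.002,0,0,0],
    [0.01,0,-0.002,0,0,0],
    [0,0,0,0,0,0]
  ]
}}

```text
t: 27.65
ee_pos: [376.1, 208.2, -10.6]
orientation: [-0.059, 1.571, 0.067]
ft_force: [0.4, 0.0, 0.1]
width: 87.9
```

```bash
python3 -c "
from h import *
plan([377,209.7,-19],tool(95.3),n=1)"
```

```text
t 27.6 pos [376.1 208.2 -10.6] dp [ 0.9  1.5 -8.4] ang 0.8 q [ 0.47  0.52  2.15  0.01  0.47 -1.19] w 87.9 F [0.4 0.  0.1] rows 1
[0.0084, 0.0014, 0.001, -0.7, -0.1, -0.3]
```

Request:
{"op": "carry_out", "data": {
  "commands": [
    [0.008,0.001,0.001,-0.5,0,0],
    [0,0,0,0,0,0]
  ]
}}

```text
t: 27.9
ee_pos: [378.7, 209.8, -17.5]
orientation: [-0.065, 1.568, 0.074]
ft_force: [0.2, 0.6, 0.5]
width: 87.6
```

Request:
{"op": "carry_out", "data": {
  "commands": [
    [0,0,0,0,0,0],
    [0,0,0,0,0,0],
    [0,0,0,0,0,0],
    [0,0,0,0,0,0],
    [0,0,0,0,0,0],
    [0,0,0,0,0,0],
    [0,0,0,0,0,0]
  ],
  "grip": 1
}}

```text
t: 28.78
ee_pos: [379.3, 210.2, -16.4]
orientation: [-0.065, 1.566, 0.075]
ft_force: [0.2, -0.3, 0.6]
width: 50.4
```

Request:
{"op": "carry_out", "data": {
  "commands": [
    [-0.02,0,0,0,0,0],
    [-0.05,0,0,0,0,0],
    [-0.05,0,0,0,0,0],
    [-0.04,0,0,0,0,0],
    [0,0,0,0,0,0]
  ]
}}

```text
t: 29.4
ee_pos: [378.2, 208.8, 147.4]
orientation: [-0.066, 1.569, 0.074]
ft_force: [0.2, 0.4, -0.2]
width: 51.0
```

```bash
python3 -c "
from h import *
plan([576,-130,145],tool(95.3),n=8)"
```

```text
t 29.4 pos [378.2 208.8 147.4] dp [ 197.8 -338.8   -2.4] ang 0.4 q [ 0.47  0.2   2.08  0.01  0.86 -1.19] w 51.0 F [ 0.2  0.4 -0.2] rows 8
[0.0001, -0.0444, 0.0209, -0.0, 0.0, -0.0]
[0.0001, -0.0444, 0.0208, -0.0, 0.0, -0.0]
[0.0001, -0.0444, 0.0208, -0.0, 0.0, -0.0]
[0.0002, -0.0444, 0.0208, -0.0, 0.0, -0.0]
[0.0002, -0.0444, 0.0208, -0.0, 0.0, -0.0]
[0.0002, -0.0444, 0.0208, -0.0, 0.0, -0.0]
[0.0002, -0.0444, 0.0207, -0.0, 0.0, -0.0]
[0.0003, -0.0444, 0.0207, -0.0, 0.0, -0.0]
```

Request:
{"op": "carry_out", "data": {
  "commands": [
    [0,-0.03,0.02,0,0,0],
    [0,-0.05,0.025,0,0,0],
    [0,-0.05,0.025,0,0,0],
    [0,-0.05,0.025,0,0,0],
    [0,-0.05,0.025,0,0,0],
    [0,-0.05,0.025,0,0,0],
    [0,-0.04,0.02,0,0,0],
    [0,0,0,0,0,0]
  ]
}}

```text
t: 30.4
ee_pos: [571.0, -104.4, 132.6]
orientation: [-0.067, 1.583, 0.078]
ft_force: [-1.2, 0.6, -0.1]
width: 50.2
```

```bash
python3 -c "
from h import *
plan([576,-130,62],tool(95.3),n=2)"
```

```text
t 30.4 pos [ 571.  -104.4  132.6] dp [  5.  -25.6 -70.6] ang 0.9 q [-0.2   0.44  1.76  0.    0.96 -1.87] w 50.2 F [-1.2  0.6 -0.1] rows 2
[0.0352, -0.0132, 0.0018, -0.0, -0.4, -0.2]
[0.0352, -0.0131, 0.0015, -0.0, -0.4, -0.2]
```

Request:
{"op": "carry_out", "data": {
  "commands": [
    [0,-0.013,0.002,0,-0.4,0],
    [0,-0.012,0.002,0,-0.4,0],
    [0.03,0,0,0,0,0],
    [0.03,0,0,0,0,0],
    [0,0,0,0,0,0]
  ]
}}

```text
t: 31.02
ee_pos: [574.6, -127.9, 68.8]
orientation: [-0.067, 1.571, 0.082]
ft_force: [0.1, 1.0, -1.2]
width: 50.8
```

```bash
python3 -c "
from h import *
plan([576,-130,-6],tool(95.3),n=2)"
```

```text
t 31.0 pos [ 574.6 -127.9   68.8] dp [  1.4  -2.1 -74.8] ang 0.6 q [-0.24  0.53  1.78  0.01  0.83 -1.92] w 50.8 F [ 0.1  1.  -1.2] rows 2
[0.0374, -0.0015, 0.0007, 0.1, -0.0, -0.3]
[0.0374, -0.0013, 0.0006, 0.1, -0.0, -0.3]
```

Request:
{"op": "carry_out", "data": {
  "commands": [
    [0.035,-0.002,0,0,0,0],
    [0.03,-0.001,0,0,0,0],
    [0.008,0,0,0,0,0],
    [0,0,0,0,0,0],
    [0,0,0,0,0,0]
  ]
}}

```text
t: 31.65
ee_pos: [579.3, -130.5, 0.9]
orientation: [-0.071, 1.562, 0.082]
ft_force: [-0.8, -0.2, -0.9]
width: 50.5
```

```bash
python3 -c "
from h import *
plan([575,-130,-11],tool(95.3),n=1)"
```

```text
t 31.6 pos [ 579.3 -130.5    0.9] dp [ -4.3   0.5 -11.9] ang 0.6 q [-0.25  0.64  1.8   0.01  0.7  -1.92] w 50.5 F [-0.8 -0.2 -0.9] rows 1
[0.0119, 0.0008, -0.0043, 0.3, 0.4, -0.4]
```

Request:
{"op": "carry_out", "data": {
  "commands": [
    [0.008,0,-0.005,0,0.4,0],
    [0.004,0,0,0,0,0],
    [0,0,0,0,0,0]
  ]
}}

```text
t: 32.02
ee_pos: [575.3, -131.2, -9.9]
orientation: [-0.072, 1.567, 0.081]
ft_force: [-0.7, -0.4, -0.6]
width: 50.7
```

Request:
{"op": "carry_out", "data": {
  "commands": [
    [0.001,0,0,0,0,0],
    [0,0,0,0,0,0],
    [0,0,0,0,0,0],
    [-0.04,0,0,0,0,0],
    [-0.05,0,0,0,0,0],
    [-0.05,0,0,0,0,0],
    [0,0,0,0,0,0]
  ],
  "grip": 0.2
}}

```text
t: 32.9
ee_pos: [575.1, -132.0, 132.7]
orientation: [-0.072, 1.568, 0.081]
ft_force: [0.2, -0.5, -0.6]
width: 70.2
```

```bash
python3 -c "
from h import *
t=img('top');plan([420,-109,155],tool(95.3),n=4)
print(cans(t))
g=t['pixels']
cv2.imwrite('pics/t5.png',np.vstack([cv2.resize(g[190:340,290:440],None,fx=2.5,fy=2.5),cv2.resize(img('scene')['pixels'][170:260,210:360],None,fx=2.5,fy=2.5)]))
for c,st,l in blobs(masks(g)['black'],60,(310,255,390,335)): print(c,st,rect(t,l,92))"
```

```text
t 33.0 pos [ 573.5 -131.6  130.5] dp [-153.5   22.6   24.5] ang 0.5 q [-0.25  0.44  1.75  0.01  0.95 -1.92] w 70.3 F [ 0.2  0.5 -0.9] rows 4
[-0.006, 0.0094, -0.0376, 0.1, -0.0, -0.1]
[-0.006, 0.0093, -0.0377, 0.1, -0.0, -0.1]
[-0.0061, 0.0093, -0.0377, 0.1, -0.0, -0.1]
[-0.0061, 0.0092, -0.0377, 0.1, -0.0, -0.1]
[((array([541.2, 107.1]), array([61. , 85.5]), 11.4), np.int32(477), array([278.4, 251.4])), ((array([ 443.4, -324.6]), array([84.3, 63.5]), -19.8), np.int32(493), array([410.3, 283.4]))]
```

View pics/t5.png

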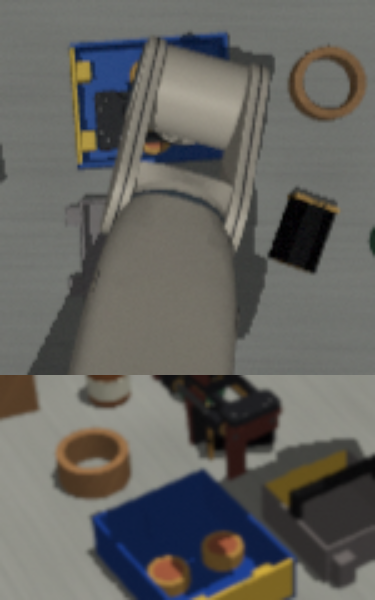

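Both lids lie flat side by side in the blue tote. Now the grey tote goes back: it was released at TCP (421,-109,47).

Request:
{"op": "carry_out", "data": {
  "commands": [
    [-0.006,0.01,-0.038,0,0,0],
    [-0.006,0.01,-0.038,0,0,0],
    [-0.006,0.01,-0.038,0,0,0],
    [-0.006,0.005,-0.03,0,0,0],
    [0,0,0,0,0,0],
    [0,0,0,0,0,0]
  ],
  "grip": 0
}}

```text
t: 33.75
ee_pos: [416.1, -108.3, 145.8]
orientation: [-0.066, 1.59, 0.087]
ft_force: [-0.0, -0.1, 0.3]
width: 87.7
```

```bash
python3 -c "
from h import *
plan([420,-109,48],tool(95),n=3)
t=img('top');print(tote(t),lids(t,z=27))"
```

```text
t 33.8 pos [ 416.1 -108.3  145.8] dp [  3.9  -0.7 -97.8] ang 1.5 q [-0.29  0.21  2.06  0.01  0.89 -1.96] w 87.7 F [-0.  -0.1  0.3] rows 3
[0.0325, -0.0008, 0.0019, 0.2, -0.4, -0.3]
[0.0326, -0.0006, 0.0017, 0.2, -0.4, -0.3]
[0.0326, -0.0005, 0.0015, 0.2, -0.4, -0.3]
(array([ 613.5, -127.4]), array([207.8, 162.9]), -84.8) [(array([349.1, 220.1]), 177, array([ 649.4, -124.2])), (array([351.1, 243.3]), 176, array([ 572. , -131.5]))]
```

Request:
{"op": "carry_out", "data": {
  "commands": [
    [0.035,-0.001,0.001,0,-0.5,-0.3],
    [0.035,-0.001,0,0,-0.4,-0.3],
    [0.025,0,-0.002,0,0,0],
    [0.005,0,-0.002,0,0,0],
    [0,0,0,0,0,0]
  ]
}}

```text
t: 34.42
ee_pos: [417.9, -110.8, 41.6]
orientation: [-0.075, 1.571, 0.079]
ft_force: [-0.7, -1.1, 0.3]
width: 88.0
```

```bash
python3 -c "
from h import *
plan([420,-109,48],tool(95),n=1)"
```

```text
t 34.4 pos [ 417.9 -110.8   41.6] dp [2.1 1.8 6.4] ang 0.7 q [-0.29  0.41  2.13  0.    0.6  -1.96] w 88.0 F [-0.7 -1.1  0.3] rows 1
[-0.0064, 0.0016, 0.0022, 0.6, -0.1, -0.1]
```

Request:
{"op": "carry_out", "data": {
  "commands": [
    [0,0.002,0.002,0,0,0],
    [0,0,0,0,0,0],
    [0,0,0,0,0,0],
    [0,0,0,0,0,0],
    [0,0,0,0,0,0],
    [0,0,0,0,0,0],
    [0,0,0,0,0,0],
    [0,0,0,0,0,0]
  ],
  "grip": 1
}}

```text
t: 35.42
ee_pos: [422.5, -109.1, 44.2]
orientation: [-0.077, 1.566, 0.078]
ft_force: [0.6, 0.4, 1.4]
width: 15.8
```

Request:
{"op": "carry_out", "data": {
  "commands": [
    [0,0,0,0,0,0],
    [0,0,0,0,0,0],
    [0,0,0,0,0,0]
  ]
}}

```text
t: 35.8
ee_pos: [422.5, -109.1, 44.2]
orientation: [-0.077, 1.566, 0.078]
ft_force: [-0.4, 0.3, 0.6]
width: 15.6
```

Request:
{"op": "carry_out", "data": {
  "commands": [
    [-0.01,0,0,0,0,0],
    [-0.03,0,0,0,0,0],
    [-0.04,0,0,0,0,0],
    [-0.04,0,0,0,0,0],
    [-0.02,0,0,0,0,0],
    [0,0,0,0,0,0]
  ]
}}

```text
t: 36.55
ee_pos: [419.6, -108.7, 189.3]
orientation: [-0.075, 1.569, 0.079]
ft_force: [-0.8, -0.3, -3.5]
width: 15.9
```

```bash
python3 -c "
from h import *
plan([614,-127,170],tool(95.2),n=5)
t=img('top');print(cans(t))"
```

```text
t 36.5 pos [ 419.6 -108.7  189.3] dp [194.4 -18.3 -19.3] ang 0.4 q [-0.28  0.14  2.03  0.    0.97 -1.95] w 15.9 F [-0.8 -0.3 -3.5] rows 5
[0.0039, -0.0075, 0.0383, 0.1, 0.0, -0.0]
[0.0039, -0.0074, 0.0383, 0.1, 0.0, -0.0]
[0.0039, -0.0074, 0.0384, 0.1, 0.0, -0.0]
[0.0039, -0.0073, 0.0384, 0.1, 0.0, -0.0]
[0.0039, -0.0072, 0.0384, 0.1, 0.0, -0.0]
[((array([540.2, 107.2]), array([60.8, 82.8]), 12.4), np.int32(474), array([278.4, 251.5])), ((array([ 443.4, -324.8]), array([83.4, 63.7]), -20.4), np.int32(493), array([410.3, 283.4]))]
```

Request:
{"op": "carry_out", "data": {
  "commands": [
    [0,-0.005,0.02,0,0,0],
    [0,-0.006,0.035,0,0,0],
    [0,-0.006,0.04,0,0,0],
    [0,-0.006,0.04,0,0,0],
    [0,-0.006,0.03,0,0,0],
    [0,-0.002,0.015,0,0,0],
    [0,0,0,0,0,0],
    [0,0,0,0,0,0]
  ]
}}

```text
t: 37.6
ee_pos: [596.2, -119.8, 174.0]
orientation: [-0.07, 1.593, 0.084]
ft_force: [-0.9, 0.2, -3.5]
width: 15.6
```

```bash
python3 -c "
from h import *
plan([613,-127.4,140],tool(95.2),n=2)"
```

```text
t 37.6 pos [ 596.2 -119.8  174. ] dp [ 16.8  -7.6 -34. ] ang 1.5 q [-0.22  0.43  1.66  0.    1.08 -1.89] w 15.6 F [-0.9  0.2 -3.5] rows 2
[0.0168, -0.0047, 0.0084, 0.2, -0.7, -0.3]
[0.0169, -0.0046, 0.0082, 0.2, -0.7, -0.3]
```

Request:
{"op": "carry_out", "data": {
  "commands": [
    [0.01,-0.005,0.009,0,-0.7,0],
    [0.015,-0.004,0.008,0,-0.7,0],
    [0.015,0,0,0,0,0],
    [0,0,0,0,0,0],
    [0,0,0,0,0,0]
  ]
}}

```text
t: 38.22
ee_pos: [612.2, -127.3, 130.2]
orientation: [-0.067, 1.569, 0.084]
ft_force: [-0.1, 0.1, -2.5]
width: 16.0
```

```bash
python3 -c "
from h import *
plan([613,-127.4,112],tool(95.2),n=1)"
```

```text
t 38.2 pos [ 612.2 -127.3  130.2] dp [  0.8  -0.1 -18.2] ang 0.7 q [-0.23  0.49  1.67  0.01  0.98 -1.9 ] w 16.0 F [-0.1  0.1 -2.5] rows 1
[0.0182, -0.0004, 0.0007, 0.3, 0.1, -0.6]
```

Request:
{"op": "carry_out", "data": {
  "commands": [
    [0.012,0,0,0,0,-0.5],
    [0.012,0,-0.001,0,0,0],
    [0.005,0,-0.001,0,0,0],
    [0,0,0,0,0,0]
  ]
}}

```text
t: 38.72
ee_pos: [610.2, -127.1, 99.6]
orientation: [-0.075, 1.568, 0.077]
ft_force: [-0.8, -0.3, -2.5]
width: 15.6
```

```bash
python3 -c "
from h import *
plan([613,-127.4,93],tool(95.2),n=1)
cv2.imwrite('pics/s6.png',cv2.resize(img('scene')['pixels'][170:300,210:370],None,fx=4,fy=4))"
```

```text
t 38.7 pos [ 610.2 -127.1   99.6] dp [ 2.8 -0.3 -6.6] ang 0.4 q [-0.23  0.53  1.69  0.    0.92 -1.89] w 15.6 F [-0.8 -0.3 -2.5] rows 1
[0.0066, -0.0006, 0.0027, 0.3, 0.1, -0.1]
```

View pics/s6.png

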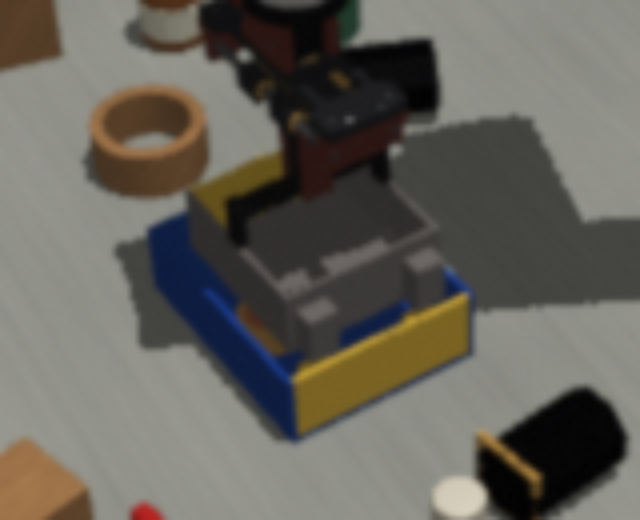

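The grey tote sits just above the ledges, well aligned, with its ribs over the yellow posts. Lower and release.

Request:
{"op": "carry_out", "data": {
  "commands": [
    [0.006,0,0.003,0,0,0],
    [0.003,0,0,0,0,0],
    [0,0,0,0,0,0]
  ]
}}

```text
t: 39.15
ee_pos: [614.9, -127.0, 92.5]
orientation: [-0.075, 1.565, 0.076]
ft_force: [1.0, -0.2, -3.4]
width: 15.5
```

Request:
{"op": "carry_out", "data": {
  "commands": [
    [0.002,0,0,0,0,0],
    [0,0,0,0,0,0]
  ]
}}

```text
t: 39.4
ee_pos: [615.7, -127.1, 92.6]
orientation: [-0.076, 1.564, 0.076]
ft_force: [-0.4, 0.3, -3.7]
width: 15.9
```

Request:
{"op": "carry_out", "data": {
  "commands": [
    [0,0,0,0,0,0],
    [0,0,0,0,0,0],
    [0,0,0,0,0,0],
    [0,0,0,0,0,0],
    [0,0,0,0,0,0],
    [-0.04,0,0,0,0,0],
    [-0.05,0,0,0,0,0],
    [-0.04,0,0,0,0,0]
  ],
  "grip": 0
}}

```text
t: 40.4
ee_pos: [613.0, -126.8, 221.8]
orientation: [-0.074, 1.571, 0.078]
ft_force: [-0.5, -0.8, -0.3]
width: 87.4
```

The grey tote is released. For the canisters I need the wrist's limits, so I'll fit a simple arm model from the logged poses and check how far the tool can tilt.

```bash
cat > fk.py <<'E'
from h import *
from scipy.optimize import least_squares
D=np.array([[.423,1.63,1.089,625,188.3],[.45,1.59,1.10,641.3,188.3],[.55,1.70,.89,623,86.4],[.40,1.61,1.13,629.8,214.7],[.54,1.69,.91,629.2,94.1],[.57,1.71,.85,626,69.4],[.42,1.65,1.04,626.8,179.7],[.19,2.06,.91,430.6,157.3],[.39,2.12,.64,432.2,52],[.13,2.04,.97,432.5,189],[.36,2.13,.64,431.4,60.5],[.51,1.65,1.01,628.7,129],[.63,1.60,.91,663.5,62],[.52,2.15,.47,429.5,-10.6],[.64,1.80,.70,593.8,.9]])
def rz(D,p,L3):
    a,L1,A,B,d=p;s=D[:,0]+D[:,1];e=s+D[:,2]
    return a+L1*np.sin(D[:,0])+A*np.sin(s)+B*np.cos(s)+L3*np.sin(e), d+L1*np.cos(D[:,0])+A*np.cos(s)-B*np.sin(s)+L3*np.cos(e)
def fit(L3=250):
    f=lambda p:np.concatenate([rz(D,p,L3)[0]-D[:,3],rz(D,p,L3)[1]-D[:,4]])
    r=least_squares(f,[0,400,400,0,300]); return r.x,np.sqrt(np.mean(r.fun**2))
P=None
def fk(q,p,L3):
    a,L1,A,B,d=p;s=q[1]+q[2]
    r=a+L1*np.sin(q[1])+A*np.sin(s)+B*np.cos(s); z=d+L1*np.cos(q[1])+A*np.cos(s)-B*np.sin(s)
    M=R.from_euler('ZYZYZ',[q[0],s,q[3],q[4],q[5]]).as_matrix()
    w=np.array([r*np.cos(q[0]),r*np.sin(q[0]),z])
    return w+L3*M[:,2], np.c_[M[:,2],-M[:,0],-M[:,1]]
LO=np.array([-3,-.9,.09,-1.31,.11,-2.54]);HI=np.array([3,2.11,2.58,4.45,2.69,2.54])
def ik(pos,Rt,q0,p,L3):
    def f(q):
        x,M=fk(q,p,L3); return np.r_[(x-pos)/100,R.from_matrix(M.T@Rt).as_rotvec()*2]
    r=least_squares(f,np.clip(q0,LO+.01,HI-.01),bounds=(LO,HI)); return r.x,np.abs(r.fun).max()
E
python3 - <<'E'
from fk import *
for L in(200,250,300): print(L,fit(L)[0].round(1),fit(L)[1])
p,_=fit(250); o=obs(); x,M=fk(o["qpos"],p,250); print(x,o["ee_pos"]);print((M.T@R.from_rotvec(o["orientation"]).as_matrix()).round(2))
E
```

```text
200 [ -2.7 562.7 490.7  79.5 174.3] 2.187191707700692
250 [ -2.5 562.  490.5  79.2 224.6] 2.1283762040419045
300 [ -2.4 561.4 490.4  79.  274.9] 2.164028772282019Traceback (most recent call last):
  File "<stdin>", line 3, in <module>
  File "fk.py", line 14, in fk
    M=R.from_euler('ZYZYZ',[q[0],s,q[3],q[4],q[5]]).as_matrix()
      ~~~~~~~~~~~~^^^^^^^^^^^^^^^^^^^^^^^^^^^^^^^^^
  File "scipy/spatial/transform/_rotation.pyx", line 1413, in scipy.spatial.transform._rotation.Rotation.from_euler
ValueError: Expected axis specification to be a non-empty string of upto 3 characters, got ZYZYZ
```

```bash
sed -i "s/M=R.from_euler('ZYZYZ',\[q\[0\],s,q\[3\],q\[4\],q\[5\]\]).as_matrix()/M=(R.from_euler('ZYZ',[q[0],s,q[3]])*R.from_euler('YZ',[q[4],q[5]])).as_matrix()/" fk.py
cat > t.py <<'E'
from fk import *
L=250;p,_=fit(L); o=obs(); x,M=fk(o["qpos"],p,L); print(x,o["ee_pos"]);print((M.T@R.from_rotvec(o["orientation"]).as_matrix()).round(2))
def best(g,Rt,seeds):
    pos=np.array(g)+44*Rt[:,0]; rs=[ik(pos,Rt,s,p,L) for s in seeds]; ok=[r for r in rs if r[1]<.02]
    return [np.round(r[0],2).tolist() for r in ok[:2]] or "--"
q0=[[.2,.6,1.8,0,.6,s*1.5] for s in(-1,1)]
# grasp: jaw perpendicular to axis; jaw yaw = axis+90 or -90
for nm,g,ax in(("A",[525,104,30],11),("B",[425,-318,30],-20)):
    for al in(0,20):
        for sg in(90,-90): print(nm,al,sg,best(g,tool(ax+sg,al,ax),[q0[0] if sg>0 else q0[1]]))
# place: tool tilt 90-al, heading h, tool z must hold mouth: mouth in tool frame
q1s=[[.3,.6,1.7,k,.8,s] for k in(0,1.6,3.1) for s in(-1.5,0,1.5)]
for al in(0,20):
  for sg in(90,-90):
    G=tool(sg,al,0); m=G.T@np.array([1,0,0])
    for nm,pk in(("peg0",[662,197,120]),("peg1",[610,303,120])):
      for h in(26,60,90):
        # mouth->-z, tool x heading h
        T0=tool(h+90,90-al,h);T1=tool(h-90,90-al,h)
        T=T0 if (T0@m)[2]<-.9 else T1
        print("place",al,sg,nm,h,(T@m).round(2)[2],best(pk,T,q1s))
E
python3 t.py
```

```text
[ 611.97302725 -138.93542005  223.14694573] [ 613.04097522 -126.80109046  221.76186452]
[[ 1. -0. -0.]
 [ 0.  1.  0.]
 [ 0. -0.  1.]]
A 0 90 [[0.2, 0.61, 1.92, 0.0, 0.61, -1.57]]
A 0 -90 [[0.2, 0.61, 1.92, 0.0, 0.61, 1.57]]
A 20 90 [[0.2, 0.58, 2.08, -0.01, 0.14, -1.56]]
A 20 -90 [[0.2, 0.58, 2.08, -0.01, 0.14, 1.58]]
B 0 90 [[-0.64, 0.61, 1.93, 0.0, 0.6, -1.86]]
B 0 -90 [[-0.64, 0.61, 1.93, -0.0, 0.6, 1.28]]
B 20 90 [[-0.69, 0.58, 2.08, 0.64, 0.19, -2.52]]
B 20 -90 [[-0.69, 0.58, 2.08, 0.64, 0.19, 0.62]]
place 0 90 peg0 26 -1.0 [[0.22, 0.82, 2.0, 2.9, 1.25, -1.49], [0.22, 0.82, 2.0, 2.9, 1.25, -1.49]]
place 0 90 peg0 60 -1.0 [[0.03, 0.85, 1.85, 2.08, 1.34, -1.18], [0.03, 0.85, 1.85, 2.08, 1.34, -1.18]]
place 0 90 peg0 90 -1.0 [[-0.01, 0.92, 1.61, 1.56, 1.58, -0.96], [-0.01, 0.92, 1.61, 1.56, 1.58, -0.96]]
place 0 90 peg1 26 -1.0 [[0.46, 0.81, 2.03, 3.15, 1.27, -1.57], [0.46, 0.81, 2.03, 3.15, 1.27, -1.57]]
place 0 90 peg1 60 -1.0 [[0.24, 0.83, 1.93, 2.3, 1.31, -1.29], [0.24, 0.83, 1.93, 2.3, 1.31, -1.29]]
place 0 90 peg1 90 -1.0 [[0.16, 0.88, 1.71, 1.71, 1.49, -1.03], [0.16, 0.88, 1
[... 1158 characters left out ...]
eg1 90 -1.0 [[0.18, 0.77, 1.73, 1.49, 1.19, -0.88], [0.18, 0.77, 1.73, 1.49, 1.19, -0.88]]
place 20 -90 peg0 26 -1.0 [[0.23, 0.67, 2.0, 2.83, 0.77, 1.72], [0.23, 0.67, 2.0, 2.83, 0.77, 1.72]]
place 20 -90 peg0 60 -1.0 [[0.05, 0.72, 1.85, 1.87, 0.97, 2.15], [0.05, 0.72, 1.85, 1.87, 0.97, 2.15]]
place 20 -90 peg0 90 -1.0 [[0.01, 0.8, 1.63, 1.34, 1.31, 2.31], [0.01, 0.8, 1.63, 1.34, 1.31, 2.31]]
place 20 -90 peg1 26 -1.0 [[0.46, 0.67, 2.02, 3.16, 0.77, 1.56], [0.46, 0.67, 2.02, 3.16, 0.77, 1.56]]
place 20 -90 peg1 60 -1.0 [[0.26, 0.7, 1.93, 2.12, 0.9, 2.04], [0.26, 0.7, 1.93, 2.12, 0.9, 2.04]]
place 20 -90 peg1 90 -1.0 [[0.18, 0.77, 1.73, 1.49, 1.19, 2.26], [0.18, 0.77, 1.73, 1.49, 1.19, 2.26]]
```

The model fits (about 2 mm). Plan: grasp each canister from above, then swing the tool sideways and forward (q4 0→π) to hang it. Move over canister A first and re-measure it.

```bash
python3 -c "
from h import *
plan([531,105,140],tool(101),n=6)
t=img('top');print(cans(t))
d=t
h=cv2.cvtColor(d['pixels'],cv2.COLOR_BGR2HSV)
# tray
l=blobs((h[...,1]<45)&(h[...,2]>140),400,(155,180,285,275))
for c,st,m in l: print(c,st,rect(d,m,40))
"
```

```text
t 40.4 pos [ 613.  -126.8  221.8] dp [-82.  231.8 -81.8] ang 5.5 q [-0.22  0.39  1.6   0.    1.16 -1.89] w 87.4 F [-0.5 -0.8 -0.3] rows 6
[0.0137, 0.0397, -0.0099, -0.9, -0.0, -0.0]
[0.0137, 0.0399, -0.0092, -0.9, -0.0, -0.0]
[0.0137, 0.04, -0.0086, -0.9, -0.0, -0.0]
[0.0137, 0.0402, -0.008, -0.9, -0.0, -0.0]
[0.0137, 0.0403, -0.0073, -0.9, -0.0, -0.0]
[0.0136, 0.0404, -0.0067, -0.9, -0.0, -0.0]
[((array([540.4, 106.9]), array([61. , 83.7]), 11.4), np.int32(473), array([278.5, 251.4])), ((array([ 443.5, -324.6]), array([83.4, 63.3]), -20.4), np.int32(491), array([410.3, 283.3]))]
[218.63705391 228.63933181] [ 165  193  109   72 2634] (array([613.5, 303. ]), array([347.2, 105.9]), -63.8)
```

Request:
{"op": "carry_out", "data": {
  "commands": [
    [0.01,0.03,-0.008,-0.8,0,0],
    [0.014,0.04,-0.01,-0.9,0,0],
    [0.014,0.045,-0.01,-0.9,0,0],
    [0.014,0.045,-0.01,-0.9,0,0],
    [0.014,0.04,-0.008,-0.9,0,0],
    [0.01,0.02,-0.005,-0.9,0,0],
    [0,0,0,0,0,0],
    [0,0,0,0,0,0]
  ]
}}

```text
t: 41.45
ee_pos: [537.3, 88.3, 151.1]
orientation: [-0.151, 1.551, 0.147]
ft_force: [-0.3, 0.1, -0.2]
width: 87.7
```

```bash
python3 -c "
from h import *
plan([531,105,75],tool(101),n=2)"
```

```text
t 41.5 pos [537.3  88.3 151.1] dp [ -6.3  16.7 -76.1] ang 0.9 q [ 0.14  0.35  1.85 -0.    0.93 -1.62] w 87.7 F [-0.3  0.1 -0.2] rows 2
[0.038, 0.009, -0.0021, -0.0, 0.4, 0.1]
[0.038, 0.0089, -0.0018, -0.0, 0.4, 0.1]
```

Request:
{"op": "carry_out", "data": {
  "commands": [
    [0.02,0.009,-0.003,0,0.4,0],
    [0.035,0.008,-0.003,0,0.4,0],
    [0.025,0,-0.001,0,0,0],
    [0,0,0,0,0,0]
  ]
}}

```text
t: 41.95
ee_pos: [529.0, 102.0, 67.3]
orientation: [-0.149, 1.564, 0.142]
ft_force: [0.0, -0.1, 0.1]
width: 87.8
```

```bash
python3 -c "
from h import *
plan([531,105,-11],tool(101),n=3)"
```

```text
t 42.0 pos [529.  102.   67.3] dp [  2.    3.  -78.3] ang 0.5 q [ 0.17  0.47  1.9  -0.01  0.77 -1.58] w 87.8 F [ 0.  -0.1  0.1] rows 3
[0.0261, 0.001, 0.0008, -0.1, 0.0, 0.1]
[0.0261, 0.0009, 0.0008, -0.1, 0.0, 0.1]
[0.0261, 0.0009, 0.0008, -0.1, 0.0, 0.1]
```

Request:
{"op": "carry_out", "data": {
  "commands": [
    [0.03,0.001,0.001,0,0,0],
    [0.025,0.001,-0.002,0,0,0],
    [0.012,0,-0.002,0,0,0],
    [0.004,0,0,0,0,0],
    [0,0,0,0,0,0]
  ]
}}

```text
t: 42.58
ee_pos: [529.5, 102.5, -2.9]
orientation: [-0.146, 1.559, 0.14]
ft_force: [0.5, -1.7, 0.1]
width: 87.9
```

Request:
{"op": "carry_out", "data": {
  "commands": [
    [0,0,0,0,0,0],
    [0,0,0,0,0,0],
    [0,0,0,0,0,0],
    [0,0,0,0,0,0],
    [0,0,0,0,0,0],
    [0,0,0,0,0,0]
  ],
  "grip": 1
}}

```text
t: 43.32
ee_pos: [531.0, 102.8, -0.9]
orientation: [-0.145, 1.556, 0.14]
ft_force: [-0.1, -0.6, -2.0]
width: 59.8
```

Request:
{"op": "carry_out", "data": {
  "commands": [
    [-0.02,0,0,0,0,0],
    [-0.05,0,0,0,0,0],
    [-0.055,0,0,0,0,0],
    [-0.055,0,0,0,0,0],
    [-0.055,0,0,0,0,0],
    [-0.02,0,0,0,0,0],
    [0,0,0,0,0,0]
  ]
}}

```text
t: 44.2
ee_pos: [527.0, 103.2, 260.8]
orientation: [-0.146, 1.559, 0.14]
ft_force: [1.2, 0.3, -0.4]
width: 59.8
```

Canister A is held (59.8 mm). I'll simulate the turn with the model before moving.

```bash
cat > turn.py <<'E'
from fk import *
def Tp(h):
    H=np.array([np.cos(np.radians(h)),np.sin(np.radians(h)),0]);z=np.array([0,0,-1.]);return np.c_[H,np.cross(z,H),z]
def sim(wps,L=250,w=9.5,v=50):
    """wps: list of (pos,R). prints rows and predicted joints"""
    p,_=fit(L);o=obs();q=np.array(o["qpos"]);pos=np.array(o["ee_pos"],float);M=R.from_rotvec(o["orientation"])
    off=pos-fk(q,p,L)[0]; print("t %.1f pos %s q %s w %.1f F %s off %s"%(o["t"],pos.round(1),q.round(2),o["width"],np.round(o["ft_force"],1),off.round(0)))
    for P,T in wps:
        dr=(M.inv()*R.from_matrix(T)).as_rotvec();dp=np.array(P)-pos;a=np.degrees(np.linalg.norm(dr))
        k=int(max(np.ceil(a/w),np.ceil(np.linalg.norm(dp)/v),1))
        for i in range(k):
            Mi=M*R.from_rotvec(dr*i/k);s=Mi.inv().apply(dp/k)/1000
            Mn=M*R.from_rotvec(dr*(i+1)/k);qn,e=ik(pos+dp*(i+1)/k-off,Mn.as_matrix(),q,p,L)
            print([round(float(x),3) for x in s]+[round(float(x),1) for x in np.degrees(dr/k)],"q",qn.round(2),"" if e<.03 else "ERR %.2f"%e,"BIG" if np.abs(qn-q).max()>.27 else ""); q=qn
        pos=np.array(P,float);M=R.from_matrix(T)
E
python3 - <<'E'
from turn import *
a=np.array([666,196,235])
for h in (75,50):
    T=Tp(h); print("h",h); sim([(a+31*T[:,0],T)])
E
```

```text
h 75
t 44.2 pos [527.  103.2 260.8] q [ 0.17  0.21  1.76 -0.    1.17 -1.58] w 59.8 F [ 1.2  0.3 -0.4] off [-3. 11. -1.]
[0.002, 0.006, 0.011, 5.9, 3.7, 5.8] q [ 0.14  0.25  1.71  0.1   1.24 -1.55]  
[0.002, 0.007, 0.011, 5.9, 3.7, 5.8] q [ 0.11  0.3   1.66  0.21  1.31 -1.51]  
[0.002, 0.008, 0.01, 5.9, 3.7, 5.8] q [ 0.07  0.34  1.62  0.31  1.36 -1.47]  
[0.002, 0.009, 0.009, 5.9, 3.7, 5.8] q [ 0.04  0.39  1.59  0.42  1.41 -1.41]  
[0.002, 0.009, 0.008, 5.9, 3.7, 5.8] q [ 0.01  0.43  1.57  0.53  1.45 -1.36]  
[0.003, 0.01, 0.008, 5.9, 3.7, 5.8] q [-0.01  0.46  1.56  0.63  1.48 -1.3 ]  
[0.004, 0.01, 0.007, 5.9, 3.7, 5.8] q [-0.03  0.5   1.55  0.74  1.5  -1.24]  
[0.004, 0.011, 0.006, 5.9, 3.7, 5.8] q [-0.05  0.53  1.56  0.85  1.52 -1.18]  
[0.005, 0.011, 0.005, 5.9, 3.7, 5.8] q [-0.07  0.56  1.57  0.97  1.52 -1.13]  
[0.006, 0.011, 0.004, 5.9, 3.7, 5.8] q [-0.08  0.59  1.59  1.09  1.52 -1.07]  
[0.007, 0.01, 0.004, 5.9, 3.7, 5.8] q [-0.08  0.61  1.61  1.21  1.51 -1.03]  
[0.007, 0.01, 0.003, 5.9, 3.7, 5.8] q [-0.08  0.63  1.64  1.33  1.49 -0.98]  
[0.008, 0.01, 0.003, 5.9, 3.7, 5.8] q
[... 955 characters left out ...]
 0.009, 0.005, 6.2, 2.2, 6.1] q [-0.09  0.47  1.69  1.02  1.32 -1.24]  
[0.007, 0.009, 0.004, 6.2, 2.2, 6.1] q [-0.1   0.49  1.71  1.15  1.3  -1.21]  
[0.007, 0.008, 0.003, 6.2, 2.2, 6.1] q [-0.1   0.51  1.74  1.28  1.28 -1.19]  
[0.008, 0.008, 0.003, 6.2, 2.2, 6.1] q [-0.1   0.53  1.78  1.41  1.27 -1.17]  
[0.009, 0.007, 0.002, 6.2, 2.2, 6.1] q [-0.09  0.55  1.81  1.56  1.25 -1.15]  
[0.009, 0.007, 0.002, 6.2, 2.2, 6.1] q [-0.07  0.56  1.85  1.71  1.23 -1.14]  
[0.01, 0.006, 0.002, 6.2, 2.2, 6.1] q [-0.04  0.58  1.88  1.87  1.21 -1.13]  
[0.011, 0.005, 0.001, 6.2, 2.2, 6.1] q [-0.01  0.59  1.91  2.03  1.2  -1.11]  
[0.011, 0.004, 0.001, 6.2, 2.2, 6.1] q [ 0.03  0.61  1.94  2.21  1.19 -1.1 ]
```

Request:
{"op": "carry_out", "data": {
  "commands": [
    [0.002,0.005,0.01,6.2,2.2,6.1],
    [0.002,0.006,0.01,6.2,2.2,6.1],
    [0.002,0.007,0.009,6.2,2.2,6.1],
    [0.002,0.008,0.009,6.2,2.2,6.1],
    [0.003,0.008,0.008,6.2,2.2,6.1],
    [0.004,0.009,0.007,6.2,2.2,6.1],
    [0.004,0.009,0.006,6.2,2.2,6.1],
    [0.005,0.009,0.006,6.2,2.2,6.1]
  ]
}}

```text
t: 45.2
ee_pos: [600.2, 159.9, 235.4]
orientation: [1.281, 1.778, 0.08]
ft_force: [-1.0, 0.6, -0.1]
width: 59.6
```

Run:
```python
from turn import *
a=np.array([666,196,240]);T=Tp(50); sim([(a+31*T[:,0],T)])
```

```text
t 45.2 pos [600.2 159.9 235.4] q [-0.19  0.52  1.69  0.89  1.35 -1.38] w 59.6 F [-1.   0.6 -0.1] off [-2. 85. 35.]
[0.004, 0.01, 0.003, 5.9, 2.3, 6.0] q [-0.21  0.54  1.7   1.    1.35 -1.34]  
[0.005, 0.01, 0.003, 5.9, 2.3, 6.0] q [-0.22  0.57  1.72  1.12  1.35 -1.3 ]  
[0.006, 0.01, 0.002, 5.9, 2.3, 6.0] q [-0.22  0.58  1.74  1.24  1.35 -1.26]  
[0.007, 0.009, 0.001, 5.9, 2.3, 6.0] q [-0.22  0.6   1.77  1.36  1.34 -1.23]  
[0.008, 0.008, 0.001, 5.9, 2.3, 6.0] q [-0.21  0.62  1.8   1.49  1.33 -1.2 ]  
[0.009, 0.007, 0.0, 5.9, 2.3, 6.0] q [-0.2   0.63  1.84  1.63  1.31 -1.18]  
[0.01, 0.006, -0.0, 5.9, 2.3, 6.0] q [-0.17  0.65  1.87  1.78  1.3  -1.15]  
[0.01, 0.005, -0.0, 5.9, 2.3, 6.0] q [-0.15  0.66  1.9   1.93  1.29 -1.13]  
[0.011, 0.004, -0.001, 5.9, 2.3, 6.0] q [-0.11  0.67  1.93  2.09  1.28 -1.11]
```

Run:
```python
from turn import *
a=np.array([666,196,245])
for L in (330,345,360):
    o=obs();p,_=fit(L);print(L,np.array(o["ee_pos"])-fk(o["qpos"],p,L)[0])
for h in (50,):
    T=Tp(h);T2=Tp(28); sim([(a+31*T[:,0],T),(a+31*T2[:,0],T2)],L=345)
    sim([(a+31*T[:,0],T),(a+31*T[:,0]-[0,0,120],T)],L=345)
```

```text
330 [ 1.42207179 22.67799446  4.66539896]
345 [ 2.08511985 10.98047025 -0.96530999]
360 [ 2.74816491 -0.71705337 -6.59602183]
t 45.2 pos [600.2 159.9 235.4] q [-0.19  0.52  1.69  0.89  1.35 -1.38] w 59.6 F [-1.   0.6 -0.1] off [ 2. 11. -1.]
[0.004, 0.01, 0.003, 5.9, 2.3, 6.0] q [-0.22  0.55  1.71  1.    1.35 -1.35]  
[0.005, 0.01, 0.002, 5.9, 2.3, 6.0] q [-0.24  0.58  1.74  1.11  1.35 -1.34]  
[0.006, 0.01, 0.001, 5.9, 2.3, 6.0] q [-0.25  0.6   1.78  1.23  1.35 -1.32]  
[0.007, 0.009, 0.001, 5.9, 2.3, 6.0] q [-0.25  0.63  1.83  1.36  1.34 -1.31]  
[0.008, 0.009, 0.0, 5.9, 2.3, 6.0] q [-0.25  0.65  1.87  1.49  1.34 -1.31]  
[0.009, 0.008, -0.0, 5.9, 2.3, 6.0] q [-0.23  0.67  1.92  1.63  1.34 -1.3 ]  
[0.01, 0.007, -0.001, 5.9, 2.3, 6.0] q [-0.21  0.7   1.97  1.79  1.35 -1.3 ]  
[0.01, 0.005, -0.001, 5.9, 2.3, 6.0] q [-0.17  0.72  2.02  1.95  1.37 -1.3 ]  
[0.011, 0.004, -0.001, 5.9, 2.3, 6.0] q [-0.12  0.74  2.06  2.12  1.39 -1.28]  
[-0.001, 0.004, 0.0, 0.0, 0.0, 7.3] q [-0.06  0.73  2.13  2.31  1.38 -1.36]  
[-0.0, 0.004, 0.0, 0.0, 0.0, 7.3] q [ 0.01  0.72  2.18  2.52  1.38 -1.43]  
[... 416 characters left out ...]
-1.32]  
[0.007, 0.009, 0.001, 5.9, 2.3, 6.0] q [-0.25  0.63  1.83  1.36  1.34 -1.31]  
[0.008, 0.009, 0.0, 5.9, 2.3, 6.0] q [-0.25  0.65  1.87  1.49  1.34 -1.31]  
[0.009, 0.008, -0.0, 5.9, 2.3, 6.0] q [-0.23  0.67  1.92  1.63  1.34 -1.3 ]  
[0.01, 0.007, -0.001, 5.9, 2.3, 6.0] q [-0.21  0.7   1.97  1.79  1.35 -1.3 ]  
[0.01, 0.005, -0.001, 5.9, 2.3, 6.0] q [-0.17  0.72  2.02  1.95  1.37 -1.3 ]  
[0.011, 0.004, -0.001, 5.9, 2.3, 6.0] q [-0.12  0.74  2.06  2.12  1.39 -1.28]  
[0.0, 0.0, 0.04, 0.0, 0.0, 0.0] q [-0.12  0.83  2.04  2.13  1.42 -1.34]  
[0.0, 0.0, 0.04, 0.0, 0.0, 0.0] q [-0.12  0.92  2.02  2.14  1.46 -1.4 ]  
[0.0, 0.0, 0.04, 0.0, 0.0, 0.0] q [-0.12  1.    1.99  2.14  1.49 -1.45]
```

Request:
{"op": "carry_out", "data": {
  "commands": [
    [0.004,0.01,0.003,5.9,2.3,6.0],
    [0.005,0.01,0.002,5.9,2.3,6.0],
    [0.006,0.01,0.001,5.9,2.3,6.0],
    [0.007,0.009,0.001,5.9,2.3,6.0],
    [0.008,0.009,0,5.9,2.3,6.0],
    [0.009,0.008,0,5.9,2.3,6.0],
    [0.01,0.007,-0.001,5.9,2.3,6.0],
    [0.01,0.005,-0.001,5.9,2.3,6.0]
  ]
}}

```text
t: 46.2
ee_pos: [675.1, 208.7, 223.1]
orientation: [2.744, 1.39, -0.038]
ft_force: [0.1, 0.3, -1.2]
width: 59.6
```

Run:
```python
from turn import *
a=np.array([666,196,245])
T=Tp(35); sim([(a+31*T[:,0],T)],L=345)
d=img("scene");o=obs();M=R.from_rotvec(o["orientation"]).as_matrix();p=np.array(o["ee_pos"])
x0,y0=240,150
I=cv2.resize(d["pixels"][y0:y0+180,x0:x0+200],None,fx=4,fy=4,interpolation=cv2.INTER_CUBIC)
for k,c in((0,(0,0,255)),(-25,(0,255,0))):
    q=(proj(d,p+k*M[:,0])[0]-[x0,y0])*4; cv2.drawMarker(I,tuple(int(v) for v in q),c,0,16,2)
for P in([666,196,140],[613,303.5,140]):
    q=(proj(d,P)[0]-[x0,y0])*4; cv2.drawMarker(I,tuple(int(v) for v in q),(255,0,255),0,12,1)
a2=p-31*M[:,0]-34.5*M[:,2]
q=(proj(d,a2)[0]-[x0,y0])*4; cv2.drawMarker(I,tuple(int(v) for v in q),(255,255,0),1,16,2)
cv2.imwrite("pics/s7.png",cv2.resize(I,(800,600) if 0 else None,fx=.8,fy=.8))
```

```text
t 46.2 pos [675.1 208.7 223.1] q [-0.17  0.75  2.04  2.    1.37 -1.3 ] w 59.6 F [ 0.1  0.3 -1.2] off [ 5. 10. -1.]
[0.004, 0.004, -0.007, 1.1, 0.8, 6.2] q [-0.12  0.74  2.1   2.16  1.37 -1.36]  
[0.005, 0.003, -0.007, 1.1, 0.8, 6.2] q [-0.06  0.73  2.15  2.34  1.37 -1.4 ]  
[0.005, 0.002, -0.007, 1.1, 0.8, 6.2] q [ 0.01  0.72  2.19  2.53  1.38 -1.44]
```

View pics/s7.png

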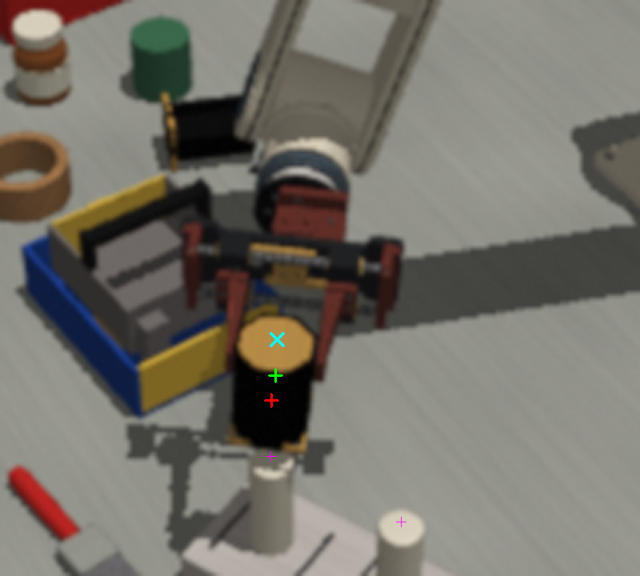

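The canister hangs mouth down over peg 0, with its base at (276,345) against the predicted (277,340). The tool offset therefore lies along the tool axis. Now I'll finish the heading and centre it.

Request:
{"op": "carry_out", "data": {
  "commands": [
    [0.004,0.004,-0.007,1.1,0.8,6.2],
    [0.005,0.003,-0.007,1.1,0.8,6.2],
    [0.005,0.002,-0.004,1.1,0.8,6.2],
    [0,0,0,0,0,0],
    [0,0,0,0,0,0]
  ]
}}

```text
t: 46.88
ee_pos: [686.9, 216.7, 230.1]
orientation: [-2.99, -0.944, 0.039]
ft_force: [0.0, 0.5, -0.5]
width: 59.7
```

Run:
```python
from turn import *
a=np.array([666,196,225])
T=Tp(35); sim([(a+31*T[:,0],T),(a+31*T[:,0]-[0,0,112],T)],L=345)
```

```text
t 46.9 pos [686.9 216.7 230.1] q [ 0.02  0.74  2.19  2.53  1.37 -1.44] w 59.7 F [ 0.   0.5 -0.5] off [ 3. 11. -1.]
[0.002, 0.005, 0.005, -0.7, 1.3, 0.1] q [ 0.01  0.77  2.18  2.53  1.41 -1.46]  
[0.0, 0.0, 0.037, 0.0, 0.0, 0.0] q [ 0.01  0.86  2.16  2.54  1.47 -1.5 ]  
[0.0, 0.0, 0.037, 0.0, 0.0, 0.0] q [ 0.01  0.95  2.13  2.54  1.52 -1.54]  
[0.0, 0.0, 0.037, 0.0, 0.0, 0.0] q [ 0.01  1.04  2.1   2.54  1.56 -1.57]
```

Request:
{"op": "carry_out", "data": {
  "commands": [
    [0.002,0.005,0,-0.7,1.3,0],
    [0,0,0.01,0,0,0],
    [0,0,0.015,0,0,0],
    [0,0,0,0,0,0]
  ]
}}

```text
t: 47.38
ee_pos: [693.8, 210.5, 203.1]
orientation: [2.995, 0.945, 0.005]
ft_force: [-0.5, -0.5, -0.6]
width: 59.4
```

Run:
```python
from turn import *
T=Tp(35); a=np.array([666,196,109.5])
sim([(a+31*T[:,0],T)],L=345)
```

```text
t 47.4 pos [693.8 210.5 203.1] q [ 0.    0.83  2.16  2.53  1.45 -1.49] w 59.4 F [-0.5 -0.5 -0.6] off [ 3. 11. -1.]
[-0.0, -0.002, 0.047, 0.1, -0.1, 0.0] q [ 0.01  0.94  2.13  2.54  1.51 -1.53]  
[-0.0, -0.002, 0.047, 0.1, -0.1, 0.0] q [ 0.01  1.05  2.09  2.54  1.57 -1.57]
```

Request:
{"op": "carry_out", "data": {
  "commands": [
    [0,-0.003,0.018,0,0,0],
    [0,-0.001,0.02,0,0,0],
    [0,0,0.02,0,0,0],
    [0,0,0,0,0,0]
  ]
}}

```text
t: 47.88
ee_pos: [692.9, 212.5, 144.5]
orientation: [2.995, 0.943, 0.009]
ft_force: [0.8, 0.2, -1.0]
width: 59.1
```

Run:
```python
from turn import *
T=Tp(35); a=np.array([666,196,109.5])
sim([(a+31*T[:,0],T)],L=345)
```

```text
t 47.9 pos [692.9 212.5 144.5] q [ 0.01  0.97  2.12  2.54  1.53 -1.55] w 59.1 F [ 0.8  0.2 -1. ] off [ 4. 11. -1.]
[-0.001, -0.002, 0.035, 0.2, -0.3, -0.0] q [ 0.01  1.05  2.09  2.54  1.57 -1.57]
```

No contact so far. Continue down until it seats.

Request:
{"op": "carry_out", "data": {
  "commands": [
    [0,-0.001,0.015,0,0,0],
    [0,0,0.012,0,0,0],
    [0,0,0,0,0,0]
  ]
}}

```text
t: 48.25
ee_pos: [693.0, 213.1, 117.6]
orientation: [2.995, 0.943, 0.012]
ft_force: [0.2, -0.2, -0.7]
width: 59.8
```

Request:
{"op": "carry_out", "data": {
  "commands": [
    [0,0,0.005,0,0,0],
    [0,0,0,0,0,0]
  ]
}}

```text
t: 48.5
ee_pos: [693.2, 213.1, 113.2]
orientation: [2.995, 0.943, 0.015]
ft_force: [-0.3, -0.3, -0.2]
width: 59.7
```

Request:
{"op": "carry_out", "data": {
  "commands": [
    [0,0,0.003,0,0,0],
    [0,0,0,0,0,0]
  ]
}}

```text
t: 48.75
ee_pos: [693.6, 213.3, 113.8]
orientation: [2.995, 0.944, 0.027]
ft_force: [-0.8, -0.8, -1.0]
width: 59.7
```

Motion stopped at z≈113.5, so it is seated. Open and back straight out.

Request:
{"op": "carry_out", "data": {
  "commands": [
    [0,0,0,0,0,0],
    [0,0,0,0,0,0],
    [0,0,0,0,0,0],
    [0,0,0,0,0,0],
    [-0.03,0,0,0,0,0],
    [-0.05,0,0,0,0,0],
    [-0.04,0,0,0,0,0],
    [0,0,0,0,0,0]
  ],
  "grip": 0
}}

```text
t: 49.75
ee_pos: [593.6, 143.7, 112.5]
orientation: [2.994, 0.946, 0.03]
ft_force: [0.3, -0.3, -0.3]
width: 87.8
```

Run:
```python
from turn import *
t=img("top");d=img("scene")
m=masks(t["pixels"])
print("cans",cans(t))
print(lids(t,z=27)); 
print("expect base seated", proj(t,[666,196,144]),proj(d,[666,196,144]))
for n,dd,roi in(("top",t,(215,180,285,240)),("scene",d,(300,260,360,330))):
    h=cv2.cvtColor(dd["pixels"],cv2.COLOR_BGR2HSV).astype(int)
    for c,st,l in blobs((h[...,0]>10)&(h[...,0]<30)&(h[...,1]>90)&(h[...,2]>80),20,roi): print(n,c.round(1),st.tolist(),ray(dd,c,144).round(1))
T=tool(60); sim([([560,130,240],Tp(50)),([440,-150,260],tool(70))],L=345)
```

```text
cans [((array([ 443.6, -324.7]), array([83.8, 63.5]), -19.8), np.int32(494), array([410.3, 283.4]))]
[(array([249., 208.]), 263, array([684. , 208.7]))]
expect base seated [[248.57558442 208.3084498 ]] [[324.60939484 291.57042718]]
top [249. 208.] [240, 199, 19, 19, 268] [667.1 194.8 144. ]
scene [307.  263.3] [300, 260, 21, 11, 128] [656.9  85.8 144. ]
scene [324.1 292.4] [313, 284, 23, 18, 318] [668.5 197.8 144. ]
scene [328.1 324.2] [324, 322, 9, 5, 22] [710.5 290.7 144. ]
t 49.9 pos [595.1 144.9 113.1] q [-0.21  1.12  2.26  2.31  1.75 -1.75] w 88.0 F [ 0.4 -0.1  0.3] off [ 8. 10. -2.]
[-0.012, -0.002, -0.043, 0.2, -0.4, -4.9] q [-0.29  0.99  2.28  2.15  1.66 -1.69]  
[-0.012, -0.003, -0.042, 0.2, -0.4, -4.9] q [-0.36  0.86  2.29  2.    1.58 -1.58]  
[-0.012, -0.005, -0.042, 0.2, -0.4, -4.9] q [-0.41  0.73  2.28  1.85  1.53 -1.44]  
[-0.021, 0.006, -0.001, -6.0, -4.2, -6.0] q [-0.48  0.66  2.21  1.66  1.47 -1.4 ]  
[-0.021, 0.004, 0.001, -6.0, -4.2, -6.0] q [-0.53  0.6   2.15  1.48  1.43 -1.36]  
[-0.022, 0.002, 0.003, -6.0, -4.2, -6.0] q [-0.56  0.54  2.08  1.32  1.41 -1.33]  
[-
[... 217 characters left out ...]
0.41  1.91  0.91  1.41 -1.32]  
[-0.019, -0.009, 0.007, -6.0, -4.2, -6.0] q [-0.55  0.38  1.87  0.78  1.41 -1.33]  
[-0.017, -0.012, 0.007, -6.0, -4.2, -6.0] q [-0.53  0.34  1.84  0.67  1.41 -1.36]  
[-0.015, -0.014, 0.007, -6.0, -4.2, -6.0] q [-0.51  0.3   1.82  0.55  1.39 -1.39]  
[-0.013, -0.016, 0.007, -6.0, -4.2, -6.0] q [-0.48  0.26  1.81  0.44  1.36 -1.43]  
[-0.011, -0.018, 0.006, -6.0, -4.2, -6.0] q [-0.45  0.22  1.82  0.33  1.33 -1.47]  
[-0.008, -0.02, 0.004, -6.0, -4.2, -6.0] q [-0.42  0.18  1.83  0.22  1.28 -1.51]  
[-0.006, -0.021, 0.003, -6.0, -4.2, -6.0] q [-0.39  0.13  1.86  0.11  1.22 -1.55]  
[-0.004, -0.021, 0.001, -6.0, -4.2, -6.0] q [-0.35  0.08  1.91  0.    1.15 -1.58]
```

Canister A is seated on peg 0: both views put its base at z=144 within ~3 mm of the peg. Now back to tool-down and over to canister B.

Request:
{"op": "carry_out", "data": {
  "commands": [
    [-0.012,-0.002,-0.043,0,-0.4,-4.9],
    [-0.012,-0.003,-0.042,0,-0.4,-4.9],
    [-0.012,-0.005,-0.042,0,-0.4,-4.9],
    [-0.021,0.006,-0.001,-6,-4.2,-6],
    [-0.021,0.004,0.001,-6,-4.2,-6],
    [-0.022,0.002,0.003,-6,-4.2,-6],
    [-0.021,-0.001,0.004,-6,-4.2,-6],
    [-0.021,-0.004,0.005,-6,-4.2,-6]
  ]
}}

```text
t: 50.85
ee_pos: [520.1, 30.7, 250.3]
orientation: [1.852, 1.64, -0.151]
ft_force: [0.6, 1.3, -0.8]
width: 87.7
```

Run:
```python
from turn import *
sim([([440,-150,260],tool(70))],L=345)
```

```text
t 50.9 pos [520.1  30.7 250.3] q [-0.55  0.44  1.94  1.01  1.4  -1.3 ] w 87.7 F [ 0.6  1.3 -0.8] off [ 6.  9. -0.]
[-0.019, -0.008, 0.007, -5.8, -4.0, -5.8] q [-0.54  0.4   1.89  0.88  1.4  -1.31]  
[-0.018, -0.01, 0.007, -5.8, -4.0, -5.8] q [-0.53  0.37  1.86  0.76  1.4  -1.33]  
[-0.016, -0.013, 0.007, -5.8, -4.0, -5.8] q [-0.51  0.33  1.83  0.65  1.39 -1.36]  
[-0.014, -0.015, 0.007, -5.8, -4.0, -5.8] q [-0.49  0.29  1.81  0.54  1.38 -1.39]  
[-0.012, -0.017, 0.006, -5.8, -4.0, -5.8] q [-0.47  0.26  1.81  0.43  1.35 -1.43]  
[-0.01, -0.019, 0.005, -5.8, -4.0, -5.8] q [-0.44  0.22  1.81  0.32  1.32 -1.47]  
[-0.008, -0.02, 0.004, -5.8, -4.0, -5.8] q [-0.41  0.18  1.83  0.22  1.27 -1.51]  
[-0.006, -0.021, 0.002, -5.8, -4.0, -5.8] q [-0.38  0.13  1.86  0.11  1.22 -1.54]  
[-0.003, -0.022, 0.001, -5.8, -4.0, -5.8] q [-0.35  0.09  1.91  0.    1.15 -1.57]
```

Request:
{"op": "carry_out", "data": {
  "commands": [
    [-0.019,-0.008,0.007,-5.8,-4,-5.8],
    [-0.018,-0.01,0.007,-5.8,-4,-5.8],
    [-0.016,-0.013,0.007,-5.8,-4,-5.8],
    [-0.014,-0.015,0.007,-5.8,-4,-5.8],
    [-0.012,-0.017,0.006,-5.8,-4,-5.8],
    [-0.01,-0.019,0.005,-5.8,-4,-5.8],
    [-0.008,-0.02,0.004,-5.8,-4,-5.8],
    [-0.006,-0.021,0.002,-5.8,-4,-5.8]
  ]
}}

```text
t: 51.85
ee_pos: [460.1, -128.9, 272.0]
orientation: [0.378, 1.561, -0.259]
ft_force: [-0.3, 0.6, -0.4]
width: 87.6
```

Run:
```python
from turn import *
print(cans(img("top")))
sim([([434,-321,160],tool(70))],L=345)
```

```text
[((array([ 621.3, -132.9]), array([ 29.7, 139.3]), 2.5), np.int32(252), array([353.2, 227.8])), ((array([ 507. , -120.2]), array([112.8,  76. ]), -22.9), np.int32(474), array([345.8, 265.2]))]
t 51.9 pos [ 459.3 -129.2  272.8] q [-0.35  0.11  1.85  0.07  1.2  -1.55] w 87.9 F [-1.3  1.   0.5] off [ 2. 12. -1.]
[0.02, -0.039, 0.011, -0.6, -0.3, -0.8] q [-0.42  0.15  1.86  0.06  1.16 -1.62]  
[0.02, -0.039, 0.01, -0.6, -0.3, -0.8] q [-0.48  0.19  1.86  0.04  1.11 -1.69]  
[0.021, -0.038, 0.01, -0.6, -0.3, -0.8] q [-0.54  0.24  1.86  0.03  1.06 -1.76]  
[0.021, -0.038, 0.009, -0.6, -0.3, -0.8] q [-0.6   0.29  1.85  0.01  1.01 -1.82]  
[0.022, -0.038, 0.009, -0.6, -0.3, -0.8] q [-0.66  0.34  1.83 -0.    0.97 -1.88]
```

Run:
```python
from h import *
d=img("scene"); print(proj(d,[443.6,-324.7,30])); b=cv2.imread("pics/scene0.png")
for n,I in(("old",b),("now",d["pixels"])):
    for c,st,l in blobs(masks(I)["black"],80,(260,150,345,225)): print(n,c.round(1),st.tolist())
```

```text
[[305.53958071 189.36411233]]
old [305.9 189.9] [292, 180, 28, 20, 454]
old [297.1 221.6] [286, 217, 20, 8, 96]
now [305.7 189.9] [292, 180, 27, 20, 448]
now [289.2 215.7] [265, 206, 41, 19, 280]
```

Canister B hasn't moved. Approaching.

Request:
{"op": "carry_out", "data": {
  "commands": [
    [0.015,-0.035,0.009,-0.6,-0.3,-0.8],
    [0.02,-0.039,0.01,-0.6,-0.3,-0.8],
    [0.02,-0.038,0.01,-0.6,-0.3,-0.8],
    [0.02,-0.035,0.009,-0.6,-0.3,-0.8],
    [0.015,-0.025,0.006,-0.6,-0.3,-0.8],
    [0,0,0,0,0,0],
    [0,0,0,0,0,0]
  ]
}}

```text
t: 52.82
ee_pos: [442.6, -296.3, 172.0]
orientation: [0.303, 1.546, -0.27]
ft_force: [-0.9, 0.5, -0.4]
width: 88.0
```

Run:
```python
from turn import *
sim([([434,-321,75],tool(70))],L=345)
```

```text
t 52.8 pos [ 442.6 -296.3  172. ] q [-0.63  0.31  1.85  0.03  0.99 -1.85] w 88.0 F [-0.9  0.5 -0.4] off [ 6. 10. -1.]
[0.032, -0.009, 0.0, -0.3, 0.0, -0.4] q [-0.64  0.36  1.86  0.02  0.92 -1.86]  
[0.032, -0.009, 0.0, -0.3, 0.0, -0.4] q [-0.65  0.41  1.88  0.01  0.85 -1.87]  
[0.032, -0.009, 0.0, -0.3, 0.0, -0.4] q [-0.66  0.46  1.89  0.    0.79 -1.88]
```

Request:
{"op": "carry_out", "data": {
  "commands": [
    [0.01,-0.012,0,0,0,-0.6],
    [0.03,-0.012,-0.001,0,0,-0.6],
    [0.035,-0.003,-0.002,0,0,0],
    [0.018,0,-0.001,0,0,0],
    [0,0,0,0,0,0]
  ]
}}

```text
t: 53.45
ee_pos: [432.0, -319.7, 77.8]
orientation: [0.283, 1.545, -0.286]
ft_force: [0.2, -0.2, -0.2]
width: 87.6
```

Run:
```python
from turn import *
sim([([434,-321,-12],tool(70))],L=345,v=30)
```

```text
t 53.5 pos [ 432.  -319.7   77.8] q [-0.66  0.45  1.9   0.    0.78 -1.87] w 87.6 F [ 0.2 -0.2 -0.2] off [ 8.  9. -0.]
[0.03, -0.0, 0.001, -0.3, 0.1, 0.0] q [-0.66  0.5   1.91  0.    0.72 -1.87]  
[0.03, -0.0, 0.001, -0.3, 0.1, 0.0] q [-0.66  0.56  1.91  0.    0.67 -1.88]  
[0.03, -0.0, 0.001, -0.3, 0.1, 0.0] q [-0.66  0.61  1.91  0.    0.62 -1.88]
```

Request:
{"op": "carry_out", "data": {
  "commands": [
    [0.03,0,0,0,0,0],
    [0.03,0,-0.002,0,0,0],
    [0.02,0,-0.002,0,0,0],
    [0.01,0,0,0,0,0],
    [0,0,0,0,0,0]
  ]
}}

```text
t: 54.08
ee_pos: [433.7, -321.0, -9.5]
orientation: [0.278, 1.536, -0.288]
ft_force: [-0.2, 0.2, -0.0]
width: 87.8
```

Run:
```python
from turn import *
sim([([434,-321,-13],tool(70))],L=345,v=30)
```

```text
t 54.1 pos [ 433.7 -321.    -9.5] q [-0.66  0.6   1.93  0.    0.59 -1.87] w 87.8 F [-0.2  0.2 -0. ] off [8. 9. 0.]
[0.004, 0.0, 0.0, -0.7, 0.9, 0.2] q [-0.66  0.61  1.92  0.    0.61 -1.88]
```

Request:
{"op": "carry_out", "data": {
  "commands": [
    [0.004,0,-0.001,-0.7,0.8,0],
    [0,0,0,0,0,0],
    [0,0,0,0,0,0],
    [0,0,0,0,0,0],
    [0,0,0,0,0,0],
    [0,0,0,0,0,0],
    [0,0,0,0,0,0]
  ],
  "grip": 1
}}

```text
t: 54.95
ee_pos: [434.3, -321.7, -11.3]
orientation: [0.269, 1.549, -0.278]
ft_force: [-0.2, -0.4, -1.4]
width: 60.0
```

Request:
{"op": "carry_out", "data": {
  "commands": [
    [-0.02,0,0,0,0,0],
    [-0.05,0,0,0,0,0],
    [-0.055,0,0,0,0,0],
    [-0.055,0,0,0,0,0],
    [-0.055,0,0,0,0,0],
    [-0.03,0,0,0,0,0],
    [0,0,0,0,0,0]
  ]
}}

```text
t: 55.82
ee_pos: [432.6, -319.4, 260.9]
orientation: [0.271, 1.552, -0.277]
ft_force: [0.6, 0.6, -2.1]
width: 59.6
```

Run:
```python
from turn import *
a=np.array([613,303.5,250])
T=Tp(28); sim([([470,-80,290],tool(80)),([570,160,280],Tp(55)),(a+41*T[:,0],T)],L=345)
```

```text
t 55.8 pos [ 432.6 -319.4  260.9] q [-0.66  0.21  1.75 -0.    1.17 -1.88] w 59.6 F [ 0.6  0.6 -2.1] off [ 6. 11. -1.]
[-0.006, 0.048, -0.009, -2.0, 0.0, 0.0] q [-0.57  0.17  1.79 -0.    1.18 -1.83]  
[-0.006, 0.048, -0.008, -2.0, 0.0, 0.0] q [-0.49  0.14  1.82 -0.    1.18 -1.78]  
[-0.006, 0.048, -0.006, -2.0, 0.0, 0.0] q [-0.39  0.11  1.84 -0.    1.19 -1.72]  
[-0.006, 0.048, -0.004, -2.0, 0.0, 0.0] q [-0.29  0.09  1.85 -0.    1.21 -1.65]  
[-0.006, 0.048, -0.003, -2.0, 0.0, 0.0] q [-0.19  0.08  1.85 -0.    1.22 -1.59]  
[0.001, 0.017, 0.004, 5.8, 3.7, 5.8] q [-0.23  0.12  1.8   0.11  1.28 -1.56]  
[0.002, 0.017, 0.002, 5.8, 3.7, 5.8] q [-0.27  0.16  1.77  0.21  1.34 -1.52]  
[0.004, 0.017, 0.001, 5.8, 3.7, 5.8] q [-0.3   0.21  1.75  0.31  1.39 -1.48]  
[0.006, 0.016, -0.001, 5.8, 3.7, 5.8] q [-0.34  0.25  1.74  0.41  1.42 -1.44]  
[0.007, 0.016, -0.002, 5.8, 3.7, 5.8] q [-0.37  0.28  1.74  0.52  1.45 -1.39]  
[0.009, 0.015, -0.003, 5.8, 3.7, 5.8] q [-0.4   0.32  1.75  0.62  1.47 -1.35]  
[0.011, 0.013, -0.004, 5.8, 3.7, 5.8] q [-0.42  0.35  1.78  0.73  1.48 -1.31]  
[0.012, 0.012, 
[... 255 characters left out ...]
, 5.8] q [-0.47  0.47  1.97  1.2   1.45 -1.24]  
[0.016, 0.004, -0.004, 5.8, 3.7, 5.8] q [-0.46  0.5   2.03  1.33  1.45 -1.24]  
[0.017, 0.002, -0.003, 5.8, 3.7, 5.8] q [-0.44  0.54  2.1   1.48  1.45 -1.25]  
[0.017, -0.0, -0.002, 5.8, 3.7, 5.8] q [-0.4   0.58  2.16  1.64  1.46 -1.27]  
[0.017, -0.002, -0.001, 5.8, 3.7, 5.8] q [-0.35  0.63  2.23  1.82  1.5  -1.29]  
[0.045, -0.007, 0.007, 0.0, 0.0, 6.7] q [-0.19  0.64  2.29  2.1   1.46 -1.39]  BIG
[0.044, -0.012, 0.007, 0.0, 0.0, 6.7] q [ 0.01  0.66  2.31  2.42  1.45 -1.46]  BIG
[0.042, -0.017, 0.007, 0.0, 0.0, 6.7] q [ 0.22  0.68  2.31  2.75  1.43 -1.51]  BIG
[0.039, -0.022, 0.008, 0.0, 0.0, 6.7] q [ 0.42  0.7   2.26  3.07  1.39 -1.56]  BIG
```

Canister B is held (59.6 mm). Carry it towards the rack.

Request:
{"op": "carry_out", "data": {
  "commands": [
    [-0.006,0.03,-0.006,-2,0,0],
    [-0.006,0.048,-0.008,-2,0,0],
    [-0.006,0.048,-0.006,-2,0,0],
    [-0.006,0.048,-0.004,-2,0,0],
    [-0.006,0.045,-0.003,-2,0,0],
    [0.001,0.017,0.004,5.8,3.7,5.8],
    [0.002,0.017,0.002,5.8,3.7,5.8],
    [0.004,0.017,0.001,5.8,3.7,5.8]
  ]
}}

```text
t: 56.82
ee_pos: [480.4, -40.3, 274.9]
orientation: [0.649, 1.711, -0.122]
ft_force: [-0.4, -0.5, -0.5]
width: 59.9
```

Run:
```python
from turn import *
a=np.array([613,303.5,250])
T=Tp(28); sim([([570,160,280],Tp(55)),(a+41*T[:,0],T)],L=345,v=35)
```

```text
t 56.8 pos [480.4 -40.3 274.9] q [-0.33  0.23  1.76  0.31  1.39 -1.5 ] w 59.9 F [-0.4 -0.5 -0.5] off [ 2. 11. -1.]
[0.005, 0.018, -0.001, 5.7, 3.6, 5.9] q [-0.36  0.27  1.74  0.41  1.43 -1.46]  
[0.007, 0.017, -0.002, 5.7, 3.6, 5.9] q [-0.39  0.3   1.74  0.52  1.46 -1.41]  
[0.008, 0.016, -0.003, 5.7, 3.6, 5.9] q [-0.41  0.34  1.75  0.62  1.47 -1.37]  
[0.01, 0.015, -0.004, 5.7, 3.6, 5.9] q [-0.44  0.37  1.78  0.73  1.48 -1.33]  
[0.012, 0.013, -0.005, 5.7, 3.6, 5.9] q [-0.46  0.4   1.81  0.84  1.49 -1.3 ]  
[0.013, 0.011, -0.005, 5.7, 3.6, 5.9] q [-0.47  0.43  1.85  0.95  1.48 -1.27]  
[0.015, 0.009, -0.005, 5.7, 3.6, 5.9] q [-0.48  0.46  1.9   1.07  1.47 -1.25]  
[0.016, 0.007, -0.005, 5.7, 3.6, 5.9] q [-0.48  0.49  1.96  1.19  1.46 -1.24]  
[0.017, 0.005, -0.005, 5.7, 3.6, 5.9] q [-0.47  0.52  2.02  1.33  1.46 -1.24]  
[0.018, 0.003, -0.004, 5.7, 3.6, 5.9] q [-0.44  0.55  2.09  1.48  1.45 -1.25]  
[0.018, 0.001, -0.003, 5.7, 3.6, 5.9] q [-0.41  0.59  2.16  1.64  1.47 -1.27]  
[0.018, -0.001, -0.002, 5.7, 3.6, 5.9] q [-0.35  0.63  2.22  1.82  1.5  -1.29]  
[0.03, -0.005, 0.005, 0.0, 0.0, 4.5] q [-0.25  0.64  2.26  2.    1.47 -1.35]  
[0.029, -0.007, 0.005, 0.0, 0.0, 4.5] q [-0.13  0.65  2.29  2.2   1.45 -1.41]  
[0.029, -0.009, 0.005, 0.0, 0.0, 4.5] q [ 0.    0.66  2.31  2.41  1.44 -1.46]  
[0.028, -0.012, 0.005, 0.0, 0.0, 4.5] q [ 0.14  0.68  2.31  2.63  1.43 -1.49]  
[0.027, -0.014, 0.005, 0.0, 0.0, 4.5] q [ 0.28  0.69  2.29  2.85  1.41 -1.52]  
[0.026, -0.016, 0.005, 0.0, 0.0, 4.5] q [ 0.41  0.7   2.25  3.06  1.39 -1.56]
```

Request:
{"op": "carry_out", "data": {
  "commands": [
    [0.005,0.018,-0.001,5.7,3.6,5.9],
    [0.007,0.017,-0.002,5.7,3.6,5.9],
    [0.008,0.016,-0.003,5.7,3.6,5.9],
    [0.01,0.015,-0.004,5.7,3.6,5.9],
    [0.012,0.013,-0.005,5.7,3.6,5.9],
    [0.013,0.011,-0.005,5.7,3.6,5.9],
    [0.015,0.009,-0.005,5.7,3.6,5.9],
    [0.016,0.007,-0.005,5.7,3.6,5.9]
  ]
}}

```text
t: 57.82
ee_pos: [540.3, 95.8, 263.6]
orientation: [2.129, 1.685, -0.076]
ft_force: [0.1, 0.6, -1.1]
width: 60.0
```

Run:
```python
from turn import *
a=np.array([613,303.5,250])
T=Tp(28); sim([([580,190,280],Tp(52)),(a+41*T[:,0],T)],L=345,v=30)
```

```text
t 57.8 pos [540.3  95.8 263.6] q [-0.48  0.51  2.    1.23  1.44 -1.26] w 60.0 F [ 0.1  0.6 -1.1] off [ 6.  9. -0.]
[0.023, 0.006, -0.01, 5.2, 3.4, 6.1] q [-0.45  0.53  2.06  1.39  1.43 -1.27]  
[0.024, 0.003, -0.009, 5.2, 3.4, 6.1] q [-0.41  0.56  2.13  1.56  1.42 -1.29]  
[0.025, -0.0, -0.008, 5.2, 3.4, 6.1] q [-0.34  0.59  2.2   1.76  1.44 -1.31]  
[0.025, -0.004, -0.006, 5.2, 3.4, 6.1] q [-0.25  0.63  2.26  1.98  1.47 -1.34]  
[0.025, -0.005, 0.005, 0.0, 0.0, 4.0] q [-0.15  0.64  2.29  2.14  1.45 -1.39]  
[0.024, -0.006, 0.005, 0.0, 0.0, 4.0] q [-0.04  0.65  2.31  2.32  1.44 -1.44]  
[0.024, -0.008, 0.005, 0.0, 0.0, 4.0] q [ 0.07  0.66  2.32  2.51  1.44 -1.48]  
[0.023, -0.01, 0.005, 0.0, 0.0, 4.0] q [ 0.19  0.68  2.31  2.7   1.43 -1.51]  
[0.022, -0.011, 0.005, 0.0, 0.0, 4.0] q [ 0.31  0.69  2.29  2.89  1.42 -1.53]  
[0.022, -0.013, 0.005, 0.0, 0.0, 4.0] q [ 0.42  0.71  2.26  3.07  1.39 -1.56]
```

Request:
{"op": "carry_out", "data": {
  "commands": [
    [0.023,0.006,-0.01,5.2,3.4,6.1],
    [0.024,0.003,-0.009,5.2,3.4,6.1],
    [0.025,0,-0.008,5.2,3.4,6.1],
    [0.025,-0.004,-0.006,5.2,3.4,6.1],
    [0.025,-0.005,0.004,0,0,4],
    [0.024,-0.006,0.004,0,0,4],
    [0.024,-0.008,0.004,0,0,4],
    [0.02,-0.01,0.002,0,0,4]
  ]
}}

```text
t: 58.82
ee_pos: [622.0, 276.8, 241.7]
orientation: [-2.985, -0.907, 0.084]
ft_force: [0.5, 0.4, -1.0]
width: 60.0
```

Run:
```python
from turn import *
a=np.array([613,303.5,240])
T=Tp(28); sim([(a+41*T[:,0],T)],L=345,v=20)
```

```text
t 58.8 pos [622.  276.8 241.7] q [ 0.21  0.69  2.32  2.76  1.4  -1.48] w 60.0 F [ 0.5  0.4 -1. ] off [ 1. 12. -0.]
[0.016, -0.008, 0.0, -0.6, 0.9, 1.9] q [ 0.28  0.7   2.3   2.86  1.4  -1.51]  
[0.016, -0.008, 0.0, -0.6, 0.9, 1.9] q [ 0.35  0.72  2.27  2.96  1.41 -1.53]  
[0.016, -0.009, 0.0, -0.6, 0.9, 1.9] q [ 0.41  0.73  2.25  3.06  1.41 -1.56]
```

Request:
{"op": "carry_out", "data": {
  "commands": [
    [0.014,-0.007,0,-0.6,0.9,1.9],
    [0.015,-0.008,0,-0.6,0.9,1.9],
    [0.012,-0.007,0,-0.6,0.9,1.5],
    [0,0,0,0,0,0],
    [0,0,0,0,0,0]
  ]
}}

```text
t: 59.45
ee_pos: [639.3, 320.3, 226.5]
orientation: [3.04, 0.776, -0.044]
ft_force: [-0.6, -0.2, -1.3]
width: 59.9
```

Run:
```python
from turn import *
a=np.array([613,303.5,210])
T=Tp(28); sim([(a+41*T[:,0],T)],L=345,v=40)
d=img("scene");o=obs();M=R.from_rotvec(o["orientation"]).as_matrix();p=np.array(o["ee_pos"]);b=p-41*M[:,0]-35*M[:,2]
h=cv2.cvtColor(d["pixels"],cv2.COLOR_BGR2HSV).astype(int); u,v=proj(d,b)[0]; print("base pred",b.round(1),u,v)
for c,st,l in blobs((h[...,0]>10)&(h[...,0]<30)&(h[...,1]>90)&(h[...,2]>80),60,(int(u)-25,int(v)-20,int(u)+25,int(v)+20)): print(c.round(1),st.tolist(),ray(d,c,b[2]).round(1))
```

```text
t 59.5 pos [639.3 320.3 226.5] q [ 0.4   0.74  2.26  3.04  1.4  -1.55] w 59.9 F [-0.6 -0.2 -1.3] off [-2. 12. -1.]
[0.01, 0.003, 0.016, -0.2, 1.6, 0.6] q [ 0.41  0.81  2.23  3.06  1.47 -1.56]  
base pred [604.4 300.9 262.8] 370.1103745012226 276.6081388205
[370.2 278.1] [358, 269, 26, 19, 373] [606.7 304.8 262.8]
```

Request:
{"op": "carry_out", "data": {
  "commands": [
    [0.01,0.003,0.005,0,1.6,0.6],
    [0,0,0.012,0,0,0],
    [0,0,0,0,0,0],
    [0,0,0,0,0,0]
  ]
}}

```text
t: 60.0
ee_pos: [649.3, 318.7, 207.5]
orientation: [-3.047, -0.755, 0.008]
ft_force: [0.6, 0.7, -1.1]
width: 59.7
```

Run:
```python
from turn import *
a=np.array([613,303.5,109])
T=Tp(28); sim([(a+41*T[:,0],T)],L=345,v=25)
```

```text
t 60.0 pos [649.3 318.7 207.5] q [ 0.4   0.81  2.23  3.05  1.47 -1.56] w 59.7 F [ 0.6  0.7 -1.1] off [-1. 12. -1.]
[0.001, -0.001, 0.025, -0.1, 0.1, -0.0] q [ 0.4   0.88  2.21  3.05  1.52 -1.56]  
[0.001, -0.001, 0.025, -0.1, 0.1, -0.0] q [ 0.4   0.94  2.19  3.06  1.56 -1.57]  
[0.001, -0.001, 0.025, -0.1, 0.1, -0.0] q [ 0.4   1.    2.17  3.06  1.6  -1.57]  
[0.0, -0.001, 0.025, -0.1, 0.1, -0.0] q [ 0.41  1.06  2.15  3.06  1.64 -1.58]
```

Request:
{"op": "carry_out", "data": {
  "commands": [
    [0,-0.002,0.02,0,0,0],
    [0,-0.002,0.022,0,0,0],
    [0,0,0.022,0,0,0],
    [0,0,0,0,0,0]
  ]
}}

```text
t: 60.5
ee_pos: [647.1, 321.9, 144.6]
orientation: [-3.046, -0.755, 0.004]
ft_force: [0.5, 1.1, -1.3]
width: 60.0
```

Run:
```python
from turn import *
a=np.array([613,303.5,109])
T=Tp(28); sim([(a+41*T[:,0],T)],L=345,v=25)
```

```text
t 60.5 pos [647.1 321.9 144.6] q [ 0.41  0.97  2.19  3.06  1.59 -1.57] w 60.0 F [ 0.5  1.1 -1.3] off [-1. 13. -1.]
[0.001, 0.0, 0.018, -0.1, 0.1, -0.1] q [ 0.41  1.02  2.17  3.06  1.61 -1.57]  
[0.001, 0.0, 0.018, -0.1, 0.1, -0.1] q [ 0.41  1.06  2.15  3.06  1.64 -1.58]
```

Request:
{"op": "carry_out", "data": {
  "commands": [
    [0.002,0,0.015,0,0,0],
    [0,0,0.014,0,0,0],
    [0,0,0,0,0,0]
  ]
}}

```text
t: 60.88
ee_pos: [649.4, 323.0, 116.0]
orientation: [-3.046, -0.754, 0.001]
ft_force: [-0.4, -0.7, -1.2]
width: 59.8
```

Request:
{"op": "carry_out", "data": {
  "commands": [
    [0,0,0.005,0,0,0],
    [0,0,0,0,0,0]
  ]
}}

```text
t: 61.12
ee_pos: [649.5, 323.1, 111.9]
orientation: [-3.045, -0.754, -0.003]
ft_force: [0.6, 0.1, -0.7]
width: 60.0
```

Request:
{"op": "carry_out", "data": {
  "commands": [
    [0,0,0.003,0,0,0],
    [0,0,0,0,0,0]
  ]
}}

```text
t: 61.38
ee_pos: [649.9, 323.2, 112.6]
orientation: [-3.044, -0.754, -0.016]
ft_force: [-0.1, -0.6, -1.4]
width: 60.1
```

Seated, with the same signature as before. Release, back out and verify.

Request:
{"op": "carry_out", "data": {
  "commands": [
    [0,0,0,0,0,0],
    [0,0,0,0,0,0],
    [0,0,0,0,0,0],
    [0,0,0,0,0,0],
    [-0.03,0,0,0,0,0],
    [-0.05,0,0,0,0,0],
    [-0.03,0,-0.02,0,0,0],
    [0,0,-0.04,0,0,0]
  ],
  "grip": 0
}}

```text
t: 62.38
ee_pos: [549.8, 270.3, 169.7]
orientation: [-3.044, -0.754, -0.011]
ft_force: [0.7, -0.1, 1.3]
width: 88.0
```

Request:
{"op": "carry_out", "data": {
  "commands": [
    [0,0,-0.04,0,0,0],
    [0,0,-0.04,0,0,0],
    [0,0,0,0,0,0],
    [0,0,0,0,0,0]
  ]
}}

```text
t: 62.88
ee_pos: [548.9, 269.3, 253.4]
orientation: [-3.044, -0.753, -0.013]
ft_force: [0.5, -0.6, -0.3]
width: 87.7
```

Run:
```python
from h import *
t=img("top");d=img("scene");o=obs();print(o["t"],o["ee_pos"])
for n,dd in(("top",t),("scene",d)):
    h=cv2.cvtColor(dd["pixels"],cv2.COLOR_BGR2HSV).astype(int); m=(h[...,0]>10)&(h[...,0]<30)&(h[...,1]>90)&(h[...,2]>80)
    for P in([666,196,144],[613,303.5,144]):
        u,v=proj(dd,P)[0]
        for c,st,l in blobs(m,100,(int(u)-18,int(v)-16,int(u)+18,int(v)+16)): print(n,P,c.round(1),st.tolist(),ray(dd,c,144).round(1))
print("tote",tote(t),"black left:",[(c.round(0),st[4]) for c,st,l in blobs(masks(t["pixels"])["black"],200,(150,185,450,330))])
for c,st,l in blobs(masks(t["pixels"])["black"],100,(335,195,370,260)): print("bar",rect(t,l,133+5))
a=cv2.resize(t["pixels"][150:350,150:520],None,fx=2.16,fy=1.5) if 0 else cv2.resize(t["pixels"][160:320,160:480],None,fx=2.4,fy=2.4)
b=cv2.resize(d["pixels"][180:380,230:440],None,fx=1,fy=1)
b=cv2.resize(d["pixels"][215:330,230:450],None,fx=3.49*1,fy=1.9) if 0 else cv2.resize(d["pixels"][200:340,230:450],None,fx=1.55,fy=1.55)
b=cv2.copyMakeBorder(b,0,0,0,a.shape[1]-b.shape[1],cv2.BORDER_CONSTANT)
cv2.imwrite("pics/fin.png",np.vstack([a,b]))
```

```text
62.975 [548.82292739 269.23660525 252.30706381]
top [666, 196, 144] [249.  207.9] [240, 199, 19, 19, 271] [667.2 194.8 144. ]
top [613, 303.5, 144] [213.4 225.1] [204, 216, 19, 19, 271] [612.1 302.6 144. ]
scene [666, 196, 144] [324.1 292.5] [313, 284, 23, 18, 317] [668.7 198.1 144. ]
scene [613, 303.5, 144] [365.4 313. ] [354, 304, 24, 19, 356] [614.5 306.  144. ]
tote (array([ 613.7, -127.2]), array([207.2, 163.1]), -84.4) black left: [(array([353., 227.]), np.int32(243))]
bar (array([ 612.9, -126.5]), array([ 24.9, 128.4]), 2.5)
```

View pics/fin.png

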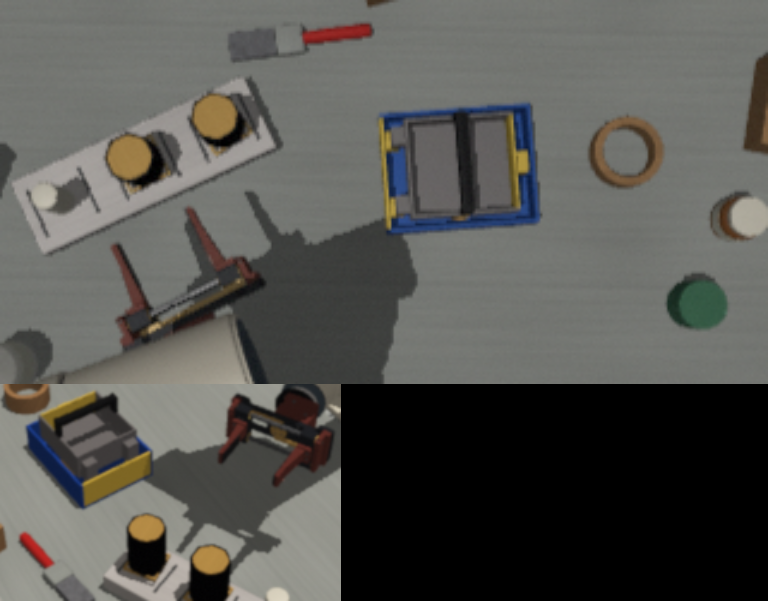

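Everything is in place: both canisters are on pegs, and the grey tote is stacked reversed and level. Handing in.

```bash
python3 -c "
from workcell import ctrl
print(ctrl.close_job())"
```

```text
the job is handed in; nothing more can be done
None
```

The job is done and handed in at about 63 s of the 210 s. The hand-in gives no verdict, so what follows is from my own last checks.

- **Grey tote:** I took it out of the blue tote, set it aside, and put it back turned half round. At release it stood 48.4 mm higher than it had on the bench, against 48 mm expected. Its handle bar is within about 1 mm of the blue tote's centre. I last saw it level, and the two yellow ends are opposite.
- **Lids:** Both lids lay flat, side by side about 77 mm apart, on the blue tote's floor before stacking. The stacked tote now covers most of the floor, so I could not check them again.
- **Canisters:** Both canisters found are mouth down on pegs 0 and 1. Their bases are within about 4 mm of the peg axes in both camera views, and they stopped at seating height. I saw no third canister.
- **Bystanders:** In the last picture the brush, tape, jar and tin stood where they were. I compared by eye only and did not measure them. The spray bottle was mostly out of that picture.
- **Robot:** It was clear of everything, with the gripper open.

**What went wrong or disagreed:**
- **Missed grips:** The first two grips on the handle missed. The real fingertips end about 25 mm short of the reported tool tip. I corrected for this from the images, and a later tilted pose showed the offset runs along the tool.
- **Camera bias:** The scene camera reads about 3 mm off from the top camera.

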